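# Put the loupe away in its case

## Task

Put the black loupe away: stand it upright on the floor of the open grey case, then lower the hinged lid (its loop handle is there to hold it by), gently and without letting it drop, until the case is fully shut. Leave the case shut with the loupe standing inside, and do not knock the film cartridge or the white jar about.

Things in the scene. Friction and masses are not known exactly. Their poses are not given: they have to be found in the camera images.
- case: Grey plastic instrument case, open-topped box 110 (x) x 130 (y) x 50 (z) mm, walls and floor 4 mm thick, one undivided compartment, fixed to the table. Origin: centre of its underside on the table. Its x axis points from the front wall to the rear (hinge) wall, z up; it stands turned about z.
- case_floor (a point): Centre of the case's inner floor, 4 mm above the table; axes as the case.
- lid_hinge (a point): Middle of the lid's hinge line on the top of the case's rear wall: 55 mm along the case's +x and 50 mm above the table. The hinge line runs along the case's y.
- case_lid (a joint): Opening angle of the case's lid (rad): 0 fully shut, up to 1.8 open, leaning back past vertical. The lid (8 mm thick, 0.15 kg) stays open when it leans back but falls shut freely once it is tipped forward past vertical, unless it is held.
- lid_handle (a point): Middle of the black round grip bar (10 mm diameter, 72 mm long) of the loop handle on the lid's front edge: parallel to the hinge, 148 mm from the hinge line, with a 33 mm open gap between bar and lid edge. Lid shut: bar level in front of the case, 54 mm above the table. It can turn between finger pads as the lid swings. The point turns with the lid: y along the bar, x to the hinge.
- loupe: Watchmaker's loupe, plain black waisted eyecup standing upright, 36 mm diameter, 38 mm tall, 28 g. Origin: centre of its underside, z up.
- film_cartridge: Bystander: standing film cartridge with a small spool knob on top, 26 mm diameter, 50 mm tall. Origin: centre of its underside.
- white_jar: Bystander: white jar with a black screw ring, 48 mm diameter, 51 mm tall. Origin: centre of its underside.
Not all that is in view belongs to the job. What is shaped like the loupe but blue is not meant.

How it is judged (in metres and radians):
On the way:
1. the loupe stands upright on the case's floor, let go, with the lid still open (over 1.2 rad) (x of loupe in the frame of case between -0.045 and 0.045 m and y of loupe in the frame of case between -0.055 and 0.055 m and z of loupe in the frame of case between -0.002 and 0.01 m and angle between loupe's own z axis and vertical below 0.15 rad and value of joint case_lid above 1.2 rad and contact force between the fingers and loupe below 0.1 N), for 0.2 s.
At the end, for the whole second after the job is handed in: The lid is shut (joint under 0.03 rad) and the loupe stands at rest and upright (within 0.15 rad) on the floor inside the case (its underside less than 10 mm above the case's underside) (x of loupe in the frame of case between -0.045 and 0.045 m and y of loupe in the frame of case between -0.055 and 0.055 m and z of loupe in the frame of case between -0.002 and 0.01 m and angle between loupe's own z axis and vertical below 0.15 rad and value of joint case_lid below 0.03 rad and linear speed of loupe below 0.02 m/s); the robot touches nothing.
It fails at once if the lid falls or is slammed: it closes faster than 2.5 rad/s (velocity of joint case_lid below -2.5 rad/s).
It fails at once if the film cartridge or the white jar is moved more than 30 mm or tipped over 0.5 rad (distance of any of film_cartridge, white_jar from where it was at the start of the episode above 0.03 m or angle between any of film_cartridge, white_jar's own z axis and vertical above 0.5 rad).
It also fails if it takes over 58 s, if anything falls off the work surface, if the arm or the gripper's body presses on something with over 40 N, if the wrist force passes 120 N, or if a joint passes its speed limit or range.

## Robot

A 6-joint arm with a two-finger parallel gripper is mounted at the origin on the work surface; the furniture and walls round the work are solid. World frame = base frame: x ahead of the robot, y to its left, z up, the work surface at z = 0. Lengths are in mm, angles in rad, forces in N, time in s.
With the tool pointing down it reaches from about 275 to 750 mm from the base axis. Payload 10.2 kg.
Tool frame: the origin (TCP) lies between the finger pads; the fingertips stand 11 mm ahead of it and the grasp point (between the pads) lies 8 mm behind it (ctrl.nose_length is the distance from the TCP to the fingertips, in mm); x points along the fingers, y is the direction in which the jaws open and shut, and the axes are right-handed (so a half turn about x gives the same grasp; the last joint's range is limited). The gripper opens to 85 mm and grips with 20 to 120 N. Pads are 22 mm wide; open, the fingers measure 114 mm over their backs; the gripper's body (76 mm by 85 mm) begins 54 mm behind the grasp point. The pads swing forward as they close: fully open they stand 13 mm farther back than shut.
Start: joints at [1.087, 0.313, 1.498, -0, 1.331, -0.223], TCP at [135.386, 507.249, 242.294] pointing down, gripper open.
Joint ranges: [-2.94, 2.94], [-0.97, 2.17], [0.19, 2.56], [-1.23, 4.37], [0.02, 3.11], [-2.88, 2.88]. Speed limits (rad/s): [2.39, 2.39, 3.01, 3.14, 3.14, 3.14].

## Interface

Orientations are given as a unit quaternion [w, x, y, z].
In Python, from rig import ctrl, capture, ticket gives the robot as it stands.
- The arm moves only by the tool step_arm, never from a script. Its argument "commands" is a list of rows, each a list of 2 entries, a list of its own where there are three numbers: the shift along the world's x, y, z normalised to -1 to 1, where 1 is 0.04 m, then the turn about the world's z normalised to -1 to 1, where 1 is 180 degrees. A call has 1 to 5 rows; each row shifts and turns the commanded pose from where the row before left it; what a row does not reach is not made up. A row lasts 1/10 s, in which the tool goes at most 50 mm and 8.59 degrees, less where a joint would pass 70% of its speed; a pose out of reach is approached as far as the arm can. A call with a number of a shift or a turn outside -1 to 1 is refused whole. A call with a gripper value outside its range is refused whole. "gripper" is the closure, from -1 (fully open) to 1 (shut), so that 0 is half open, set as the call begins (left out, the last holds). The fingers move at their own pace and stop on an object; "force" is the grip in N (left out, the last holds). Time passes only in rows, so rows that do not move let the fingers close. It gives the time, the measured TCP pose, the force and the opening at its end, in the units of the state.
- ctrl.sense(): the state, without advancing time (a new reading comes with each control period).
- capture(name): name is "scene" or "top" or "wrist"; returns a dict with "image" (480x640x3 uint8, blue, green, red), "fov_y" (degrees; the focal length in pixels is half the picture's height over the tangent of half this angle, whatever the lens; pixels are square), "cx", "cy" (the principal point, pixels), "k1" (the pictures are not rectified: a ray, as slopes to the right and down, at radius r is drawn at 1 + k1 r^2 times it, then the intrinsics apply), "origin" and "orientation" of the camera in the world. Camera axes: x right, y down, z forward; pixel columns grow to the right and rows downward; lengths in mm; the calibration is good to about 2 mm. A picture is of the moment at which its call begins. There is no depth.
- ticket.finish_job(): hands the job in, once; it reports no verdict.
The state is a dict: "time_s": time; "joints": joint angles; "dq": joint speeds; "tau": joint torques, N m; "eef_pos": TCP position; "ee_rot": TCP orientation; "force": force on the tool from outside, world axes, zero at the start; "wrist_torque": the same for the moment, N m; "grip_width": opening from 0.0 (shut) to 1.0 (fully open).
Only numpy, scipy, OpenCV 4.12 (cv2) and the standard library are available. Lean on these libraries where they do the work, as an engineer would, in place of code of your own. Each camera call takes 0.05 s, during which the arm holds its last target.

## Working session

There is one attempt and no reset: what is moved stays moved. The work goes in short steps, Python scripts to look and compute and a tool call to move; the robot and the scene stay as the last step left them, time stands still between calls to the robot, and variables do not carry over. Pictures are saved under pics/ and viewed, and the job is handed in when it is done.

Besides the shell and the picture viewer there is one more tool, called after "Emit:" as name([rows], argument=value, ...), one row to a line, values as JSON. step_arm: Moves the arm, as the interface text tells. Its arguments: {"type":"object","properties":{"commands":{"type":"array","items":{"type":"array"}},"gripper":{"type":"number"},"force":{"type":"number"}},"required":["commands"]}

```bash
mkdir -p pics; ls; python3 - <<'E'
from rig import ctrl,capture,ticket
import cv2,json
print(ctrl.sense())
for n in("scene","top","wrist"):
    c=capture(n); cv2.imwrite(f"pics/{n}0.png",c["image"]); print(n,{k:v for k,v in c.items() if k!="image"})
E
```

```text
pics
{'time_s': 0.0, 'joints': array([ 1.08656852e+00,  3.13493006e-01,  1.49842505e+00, -1.76461527e-05,
        1.33099968e+00, -2.23376337e-01]), 'dq': array([-0.0009102 , -0.00033953,  0.00016716,  0.00101356,  0.00153834,
       -0.00105444]), 'tau': array([-9.90328408e-04, -4.12255776e+01, -2.59745604e+01, -1.76471463e-04,
        4.08415348e-03, -1.99925188e-05]), 'eef_pos': array([135.28960264, 507.02274939, 241.71758879]), 'ee_rot': array([ 0.70094446,  0.09152061,  0.70125772, -0.09240375]), 'force': array([-0.25469014,  0.52834074, -0.04886482]), 'wrist_torque': array([ 0.05357565, -0.01088875, -0.04133241]), 'grip_width': 0.9992063764427791}
scene {'fov_y': 47.78686032241448, 'cx': 315.3480666938725, 'cy': 241.83899812196807, 'k1': 0.02968503334470482, 'origin': array([-144.53711924, -370.31381885,  675.13629006]), 'orientation': array([-0.37973827,  0.78452532, -0.44543288,  0.20471546])}
top {'fov_y': 50.85578557491623, 'cx': 319.28198147604536, 'cy': 245.5210603503408, 'k1': -0.13318135814838852, 'origin': array([224.50051803,  49.16248927, 953.88415642]), 'orientation': array([ 0.10933106, -0.67697372,  0.71942905, -0.11034103])}
wrist {'fov_y': 69.23646955952267, 'cx': 324.01356694244856, 'cy': 240.44418725987686, 'k1': -0.05364088735478296, 'origin': array([ 55.89230406, 530.47106052, 373.60388015]), 'orientation': array([0.1301661 , 0.78202434, 0.60144374, 0.09879347])}
```

View pics/scene0.png

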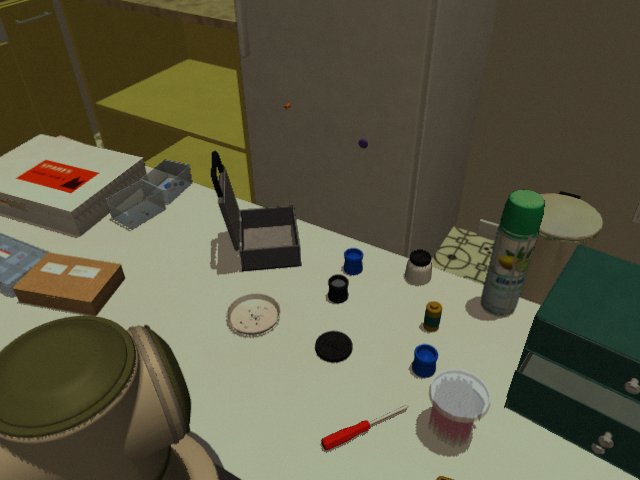

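View pics/top0.png

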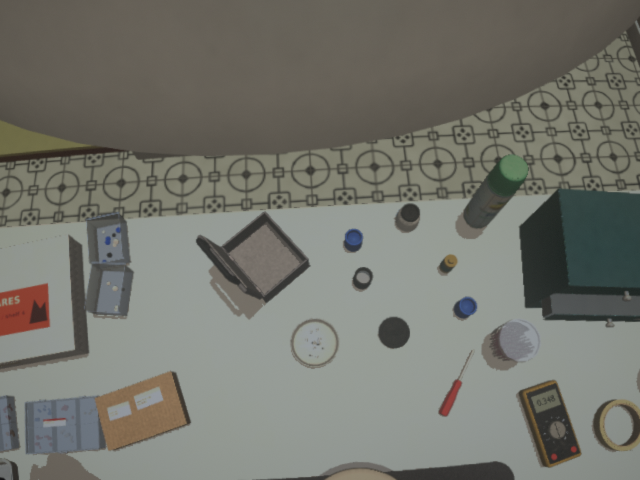

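View pics/wrist0.png

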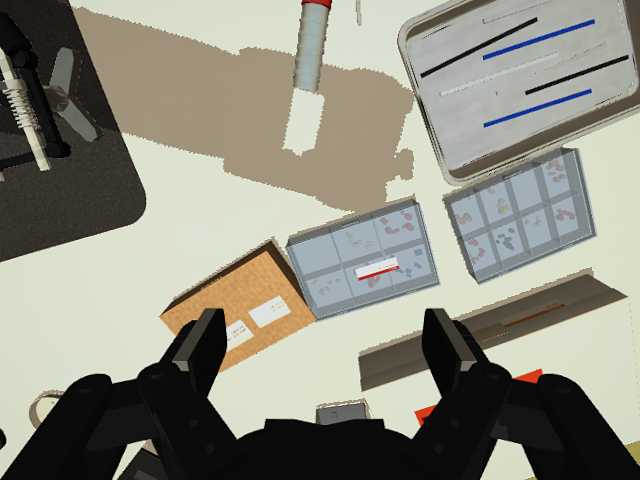

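Candidates shaped like the loupe: black at scene (338,288) / top (363,278), and blue at scene (353,261) and (425,360). The flat black disc at scene (333,347) is too low to be it. The black one fits, so I'll confirm it with an enlarged crop and measure.

```bash
cat > h.py <<'E'
import numpy as np,cv2
from scipy.spatial.transform import Rotation as R
from scipy.optimize import least_squares
def cam(c):
    f=240/np.tan(np.radians(c["fov_y"]/2)); q=c["orientation"]
    return dict(f=f,cx=c["cx"],cy=c["cy"],k1=c["k1"],o=np.array(c["origin"]),R=R.from_quat([q[1],q[2],q[3],q[0]]).as_matrix())
def proj(c,P):
    p=(np.atleast_2d(P)-c["o"])@c["R"]; s=p[:,:2]/p[:,2:]; r2=(s**2).sum(1,keepdims=True)
    return s*(1+c["k1"]*r2)*c["f"]+[c["cx"],c["cy"]]
def ray(c,uv):
    d=(np.array(uv)-[c["cx"],c["cy"]])/c["f"]; s=d.copy()
    for _ in range(20): s=d/(1+c["k1"]*(s@s))
    return c["R"]@np.append(s,1)
def onz(c,uv,z):
    d=ray(c,uv); return c["o"]+d*(z-c["o"][2])/d[2]
def crop(im,x0,y0,x1,y1,k,fn): cv2.imwrite(fn,cv2.resize(im[y0:y1,x0:x1],None,fx=k,fy=k,interpolation=cv2.INTER_CUBIC))
E
python3 - <<'E'
import cv2
from h import crop
s=cv2.imread("pics/scene0.png");t=cv2.imread("pics/top0.png")
crop(s,200,145,360,265,5,"pics/s_case.png"); crop(t,190,200,320,310,6,"pics/t_case.png")
crop(s,310,235,450,340,5,"pics/s_l.png"); crop(t,330,195,480,325,5,"pics/t_l.png")
E
```

```text
(no output)
```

View pics/s_case.png

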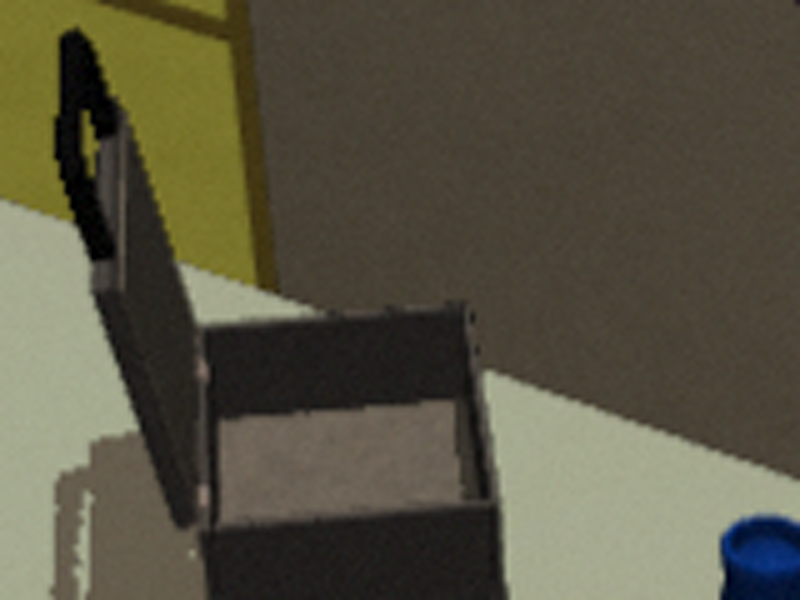

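View pics/t_case.png

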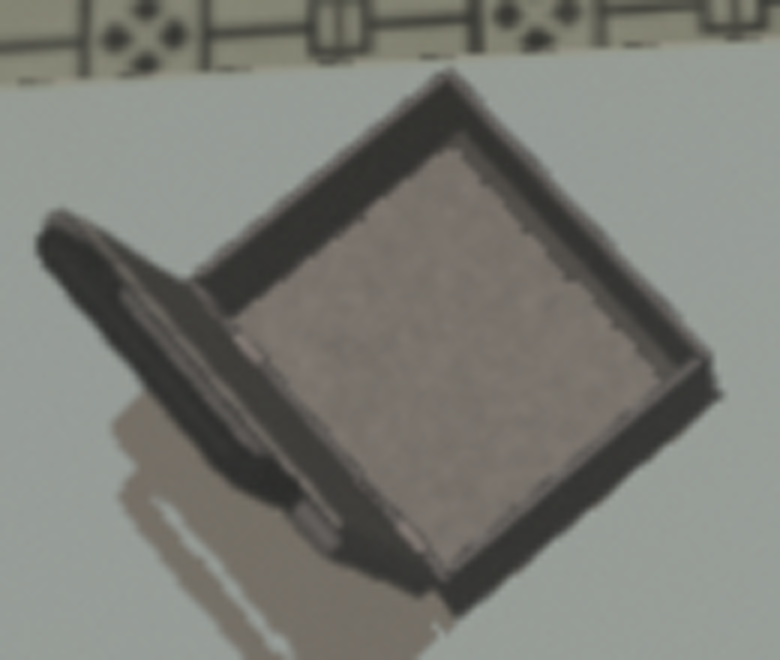

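View pics/s_l.png

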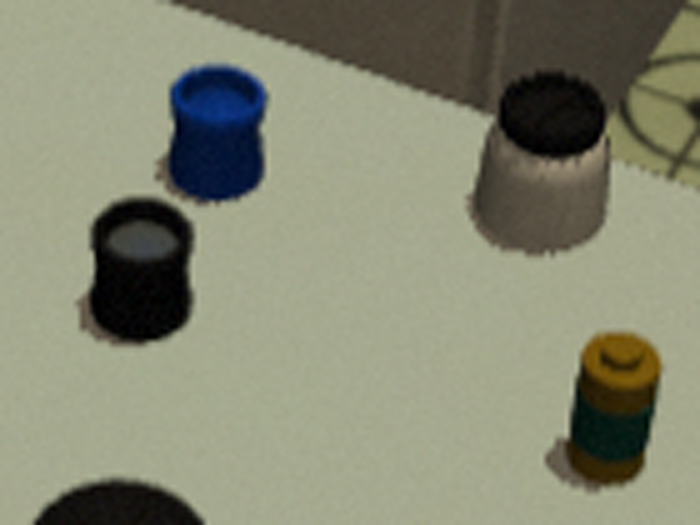

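View pics/t_l.png

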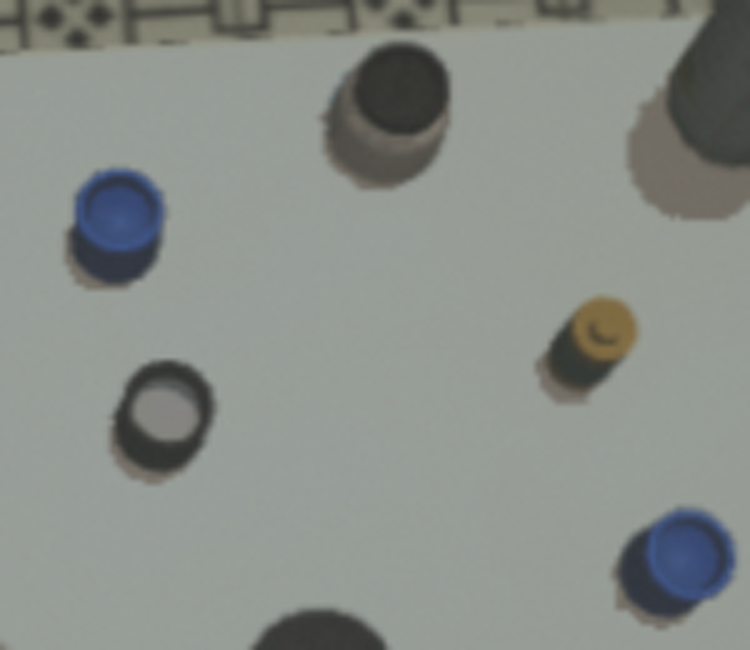

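The crops confirm that the black loupe stands upright, at scene (338.6,282.6) and top (363.5,276). The blue ones are decoys, at top (354,239) and (467,307). Next I'll fit poses.

```bash
cat > fit.py <<'E'
from h import *
from rig import capture
S=cam(capture("scene"));T=cam(capture("top"))
def up(x0,y0,k,X,Y): return np.array([x0+(X+.5)/k-.5,y0+(Y+.5)/k-.5])
s=lambda X,Y:up(200,145,5,X,Y); t=lambda X,Y:up(190,200,6,X,Y)
def tri(a,b):
    f=lambda P:np.r_[proj(S,P)[0]-a,proj(T,P)[0]-b]
    r=least_squares(f,[200,500,40]); return r.x,r.fun
print("loupe tri rim",tri(up(310,235,5,143,238),up(330,195,5,168,404)))
print("loupe z38 S,T",onz(S,up(310,235,5,143,238),38),onz(T,up(330,195,5,168,404),38))
print("jar z51",onz(T,up(330,195,5,402,89),51),onz(S,up(310,235,5,553,113),51))
print("film z~47",onz(T,up(330,195,5,605,329),47),onz(S,up(310,235,5,620,360),47))
for n,p in dict(A=(450,68),B=(712,358),D=(452,588)).items(): print(n,onz(T,t(*p),50))
# case fit: corners local
L=dict(A=(-55,-65),B=(-55,65),D=(55,65),E=(55,-65))
def fitcase(sy):
    def f(v):
        c,sn=np.cos(v[2]),np.sin(v[2])
        W=lambda x,y,z:np.array([v[0]+c*x-sn*y*sy,v[1]+sn*x+c*y*sy,z])
        r=[]
        for n,p in dict(A=(450,68),B=(712,358),D=(452,588)).items(): r+=list(proj(T,W(*L[n],50))[0]-t(*p))
        for n,p in dict(A=(465,303),B=(498,505)).items(): r+=list(proj(S,W(*L[n],50))[0]-s(*p))
        return np.array(r)
    best=min((least_squares(f,[300,500,a]) for a in np.arange(-3,3.2,.5)),key=lambda r:r.cost)
    return best
for sy in(1,-1):
    b=fitcase(sy);print(sy,b.x,b.cost,b.fun.round(1))
E
python3 fit.py
```

```text
loupe tri rim (array([456.50739487, -39.42056697,  32.29754767]), array([ 0.53755168, -0.17240068, -0.42046966,  0.44885163]))
loupe z38 S,T [450.33680046 -41.77240543  38.        ] [455.88618222 -39.73235456  38.        ]
jar z51 [ 571.54306017 -139.46119958   51.        ] [ 566.93594449 -141.56852996   51.        ]
film z~47 [ 472.01913484 -206.13870092   47.        ] [ 469.25639006 -205.77286463   47.        ]
A [592.38219589 140.15767516  50.        ]
B [490.19924072  61.10995546  50.        ]
D [422.15448589 144.08899899  50.        ]
1 [506.1759924  143.69608147   2.24632739] 2.1220723360224905 [-0.6  0.6  0.5  0.2 -1.   0.6  0.7 -0.4  1.  -0.3]
-1 [524.39471064  76.88637729  -1.88005193] 3945.56733901797 [ 15.7  -6.1 -46.9   8.4  53.7 -15.7  17.3   1.2 -41.9 -12.3]
```

```bash
cat > lid.py <<'E'
from h import *
from rig import capture,ctrl
import sys
S=capture("scene");T=capture("top")
C=np.array([506.2,143.7]);yaw=2.246
ex=np.array([np.cos(yaw),np.sin(yaw),0]);ey=np.array([-ex[1],ex[0],0]);ez=np.array([0,0,1.])
H=np.array([*C,0])+55*ex+50*ez
def bar(th,y=0): return H+148*(-ex*np.cos(th)+ez*np.sin(th))+4*(ez*np.cos(th)+ex*np.sin(th))+y*ey
if __name__=="__main__":
    for c,n,box,k in((S,"s",(200,145,360,265),5),(T,"t",(190,200,320,310),6)):
        K=cam(c);im=cv2.resize(c["image"][box[1]:box[3],box[0]:box[2]],None,fx=k,fy=k,interpolation=cv2.INTER_CUBIC)
        g=lambda P:tuple(int(v) for v in ((proj(K,P)[0]-box[:2]+.5)*k-.5))
        for th,col in((1.8,(0,0,255)),(1.7,(0,255,0)),(1.6,(255,0,0))): cv2.line(im,g(bar(th,-36)),g(bar(th,36)),col,1)
        L=[np.array([*C,50])+a*55*ex+b*65*ey for a,b in((-1,-1),(-1,1),(1,1),(1,-1))]
        for i in range(4): cv2.line(im,g(L[i]),g(L[(i+1)%4]),(0,255,255),1)
        cv2.imwrite(f"pics/{n}_lid{sys.argv[1]}.png",im)
    for th in(1.8,1.7,1.6):print(th,bar(th))
    print("floor",C,"ey",ey)
    st=ctrl.sense();q=st["ee_rot"];M=R.from_quat([q[1],q[2],q[3],q[0]]).as_matrix();print(M.round(3),st["eef_pos"],st["time_s"])
    print("jaw ang",np.degrees(np.arctan2(M[1,1],M[0,1])),"want case y",np.degrees(np.arctan2(ey[1],ey[0])))
E
python3 lid.py 0
```

```text
1.8 [448.36897703 215.92024533 193.22064099]
1.7 [457.42332784 204.61303678 196.25101397]
1.6 [466.62154446 193.12616647 197.82009516]
floor [506.2 143.7] ey [-0.78057966 -0.62505631  0.        ]
[[-0.     0.258  0.966]
 [-0.     0.966 -0.258]
 [-1.    -0.    -0.   ]] [135.34322806 507.20853621 242.15276069] 0.35
jaw ang 75.05999297655062 want case y -141.3136792136171
```

View pics/s_lid0.png

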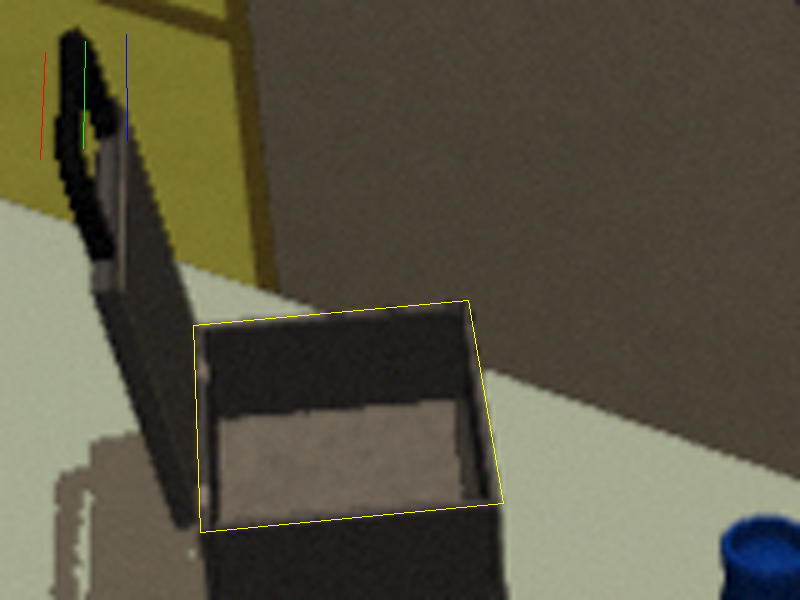

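View pics/t_lid0.png

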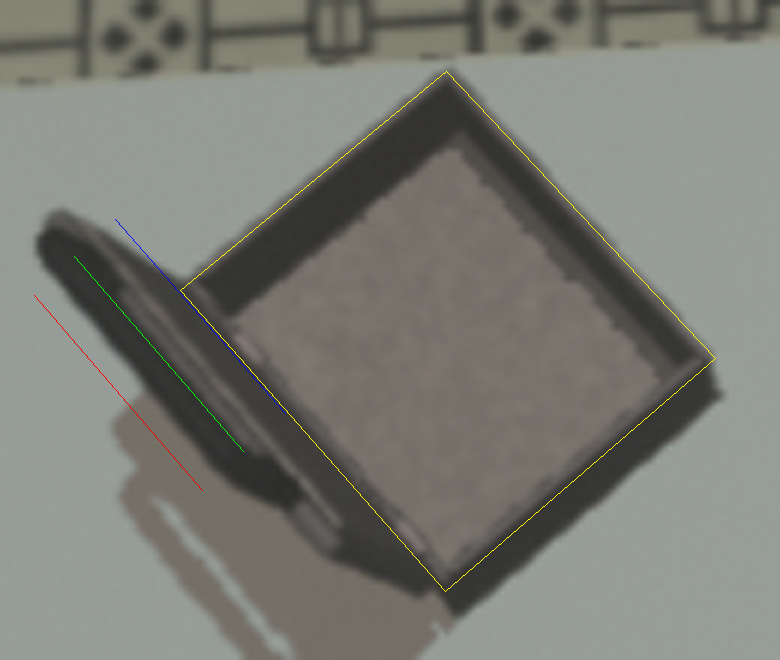

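Emit:
step_arm([
  [[0.5,-0.86,0],0],
  [[0.5,-0.86,0],0],
  [[0.5,-0.86,0],0],
  [[0.5,-0.86,0],0],
  [[0.5,-0.86,0],0],
], gripper=-0.4, force=25)

```text
time_s: 0.85
eef_pos: [235.8, 333.9, 242.4]
ee_rot: [0.701, 0.092, 0.701, -0.092]
force: [0.1, 0.2, -0.5]
grip_width: 0.699
```

Emit:
step_arm([
  [[0.5,-0.86,0],0],
  [[0.5,-0.86,0],0],
  [[0.5,-0.86,0],0],
  [[0.5,-0.86,0],0],
  [[0.5,-0.86,0],0],
])

```text
time_s: 1.35
eef_pos: [335.9, 161.7, 242.5]
ee_rot: [0.701, 0.092, 0.701, -0.092]
force: [0.8, 1.5, -0.4]
grip_width: 0.703
```

Emit:
step_arm([
  [[0.5,-0.86,0],0],
  [[0.5,-0.86,0],0],
  [[0.5,-0.86,0],0],
  [[0.5,-0.86,-0.5],0],
  [[0.5,-0.86,-0.5],0],
])

```text
time_s: 1.85
eef_pos: [436.2, -10.5, 202.1]
ee_rot: [0.702, 0.092, 0.7, -0.092]
force: [0.3, 0.6, 1.1]
grip_width: 0.699
```

Emit:
step_arm([
  [[0.5,-0.86,-0.5],0],
  [[0,0,-0.5],0],
  [[0,0,0],0],
  [[0,0,0],0],
])

```text
time_s: 2.25
eef_pos: [455.3, -42.9, 162.8]
ee_rot: [0.701, 0.092, 0.701, -0.092]
force: [-0.2, -0.2, 0.1]
grip_width: 0.697
```

```bash
python3 - <<'E'
from rig import ctrl,capture
from h import *
s=ctrl.sense();print(s["time_s"],s["eef_pos"],s["grip_width"])
c=capture("wrist");cv2.imwrite("pics/w1.png",c["image"]);np.save("w1.npy",cam(c),allow_pickle=True)
K=cam(c);print(K["o"])
for P in([454,-40,38],[454,-40,0]):print(proj(K,P))
E
```

```text
2.25 [455.33056257 -42.86349898 162.8189305 ] 0.6973666172562155
[375.86787295 -19.6017888  294.58742496]
[[324.74151117 232.2661163 ]]
[[324.69302612 219.25871459]]
```

View pics/w1.png

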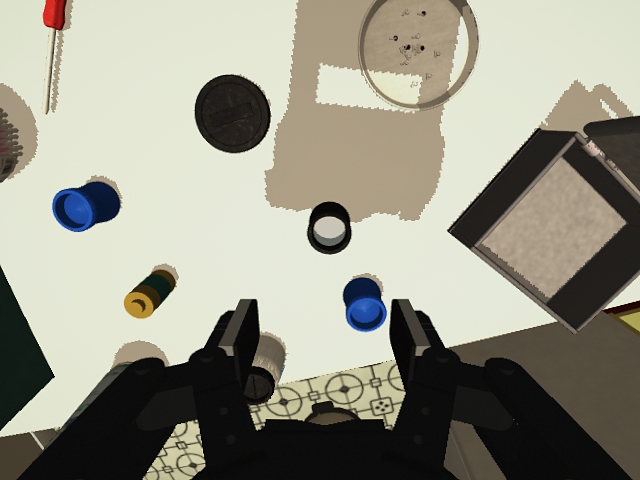

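```bash
python3 - <<'E'
from h import *
K=np.load("w1.npy",allow_pickle=True).item()
im=cv2.imread("pics/w1.png");g=im.max(2);
m=(g<75).astype(np.uint8);n,l,s,cc=cv2.connectedComponentsWithStats(m)
for i in range(1,n):
    if 280<cc[i][0]<380 and 180<cc[i][1]<270 and s[i][4]>50:print(s[i],cc[i])
crop(im,290,180,370,270,8,"pics/w1c.png")
# model: project circle z0 & z38 r18 for silhouettes
a=np.linspace(0,2*np.pi,60)
def sil(x,y):
    P=np.vstack([proj(K,np.c_[x+18*np.cos(a),y+18*np.sin(a),np.full(60,z)]) for z in(0,38)]);return P.min(0),P.max(0)
for p in((454,-40),(452,-42),(458,-42)):print(p,sil(*p))
E
```

```text
[ 308  202   43   52 1072] [329.2266791  225.96828358]
(454, -40) (array([301.49211807, 199.06964796]), array([347.98189562, 253.97629986]))
(452, -42) (array([298.29027054, 197.44518499]), array([344.85335492, 252.29493753]))
(458, -42) (array([300.44513307, 204.04997462]), array([346.69075303, 259.12407755]))
```

View pics/w1c.png

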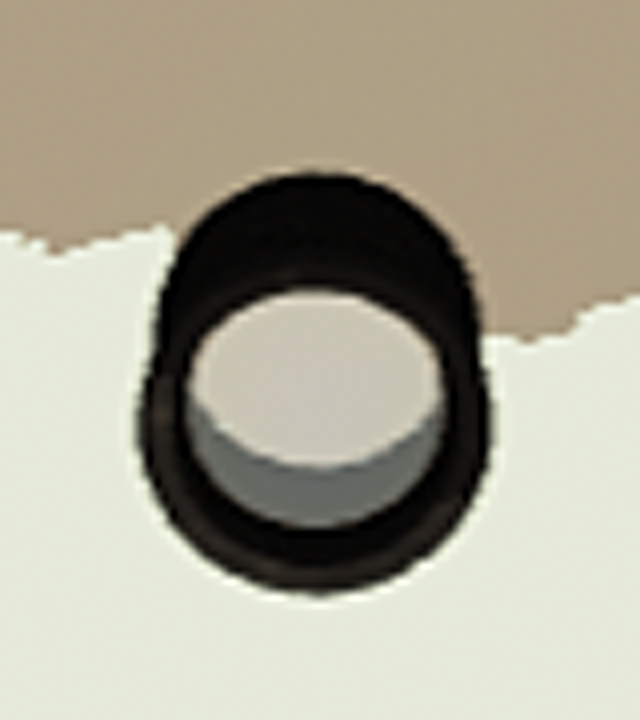

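Emit:
step_arm([
  [[0.02,0.12,-0.9],0],
  [[0,0,-0.9],0],
  [[0,0,-0.9],0],
  [[0,0,-0.5],0],
  [[0,0,0],0],
])

```text
time_s: 2.8
eef_pos: [455.5, -37.6, 33.5]
ee_rot: [0.7, 0.092, 0.702, -0.091]
force: [-0.6, 0.3, -0.6]
grip_width: 0.699
```

Emit:
step_arm([
  [[0,0,-0.25],0],
  [[0,0,-0.22],0],
  [[0,0,0],0],
])

```text
time_s: 3.1
eef_pos: [456.1, -38.2, 15.4]
ee_rot: [0.701, 0.092, 0.701, -0.092]
force: [-0.4, -1.2, 1.2]
grip_width: 0.699
```

```bash
python3 - <<'E'
from rig import ctrl,capture
import cv2
s=ctrl.sense();print(s["time_s"],s["eef_pos"],s["grip_width"],s["force"])
cv2.imwrite("pics/w2.png",capture("wrist")["image"])
E
```

```text
3.1 [456.14359834 -38.23249906  15.36094063] 0.6994839301437858 [-0.42578491 -1.18026557  1.15330825]
```

View pics/w2.png

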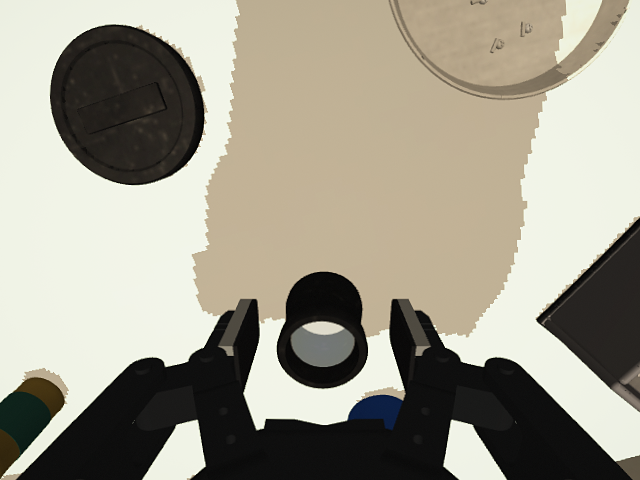

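The black loupe is centred between the fingers at (322,330), so I'll close on it.

Emit:
step_arm([
  [[0,0,0],0],
  [[0,0,0],0],
  [[0,0,0],0],
  [[0,0,0],0],
  [[0,0,0],0],
], gripper=1, force=25)

```text
time_s: 3.65
eef_pos: [456.5, -38.5, 16.1]
ee_rot: [0.701, 0.092, 0.701, -0.092]
force: [-1.9, -0.6, 5.9]
grip_width: 0.404
```

Emit:
step_arm([
  [[0,0,0.25],0],
  [[0,0,0.5],0],
  [[0,0,0.75],0],
  [[0,0,0.75],0],
  [[0,0,0],0],
])

```text
time_s: 4.15
eef_pos: [457.9, -38.9, 109.3]
ee_rot: [0.704, 0.091, 0.699, -0.092]
force: [-0.0, 1.3, -1.7]
grip_width: 0.403
```

```bash
python3 - <<'E'
from rig import ctrl,capture
import cv2
s=ctrl.sense();print(s["time_s"],s["eef_pos"],s["grip_width"],s["force"])
cv2.imwrite("pics/w3.png",capture("wrist")["image"])
E
```

```text
4.15 [457.89971787 -38.86996269 109.265049  ] 0.40327170366038523 [-0.02865644  1.29578145 -1.70125658]
```

View pics/w3.png

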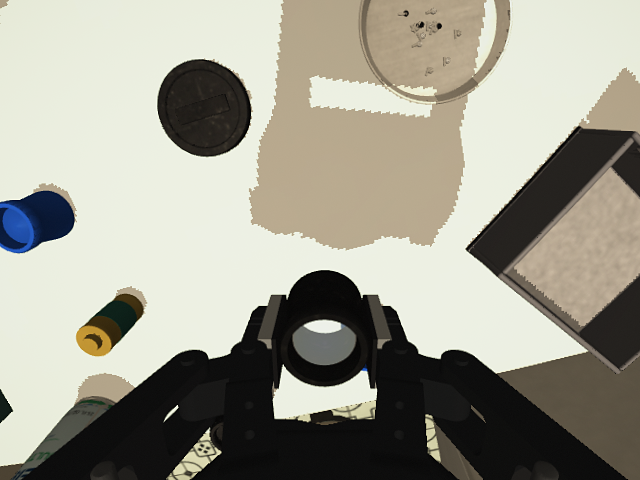

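Emit:
step_arm([
  [[0.22,0.735,0],-0.034],
  [[0.22,0.735,0],-0.034],
  [[0.22,0.735,0],-0.034],
  [[0.22,0.735,0],-0.034],
  [[0.22,0.735,0],-0.034],
])

```text
time_s: 4.7
eef_pos: [499.8, 109.9, 104.6]
ee_rot: [0.651, 0.275, 0.652, -0.275]
force: [0.2, 0.3, -0.6]
grip_width: 0.407
```

Emit:
step_arm([
  [[0.22,0.735,0],-0.032],
  [[0,0,0],0],
  [[0,0,0],0],
])

```text
time_s: 5.0
eef_pos: [508.4, 138.2, 104.6]
ee_rot: [0.637, 0.305, 0.638, -0.306]
force: [-0.3, -0.7, -0.2]
grip_width: 0.403
```

```bash
python3 - <<'E'
from rig import ctrl,capture
from h import *
from lid import C,ex,ey
s=ctrl.sense();q=s["ee_rot"];M=R.from_quat([q[1],q[2],q[3],q[0]]).as_matrix()
print(s["time_s"],s["eef_pos"],s["grip_width"],np.degrees(np.arctan2(M[1,1],M[0,1])))
c=capture("wrist");K=cam(c);im=c["image"].copy()
for z,x,y in((50,55,65),(4,51,61)):
  P=proj(K,[[*(C+a*x*ex[:2]+b*y*ey[:2]),z] for a,b in((-1,-1),(-1,1),(1,1),(1,-1))])
  cv2.polylines(im,[P.astype(np.int32)],True,(0,255,255),1)
cv2.imwrite("pics/w4.png",im)
cv2.imwrite("pics/s4.png",capture("scene")["image"])
E
```

```text
5.1 [508.53900706 137.30930468 105.01880465] 0.4004239102487101 38.71442009062027
```

View pics/w4.png

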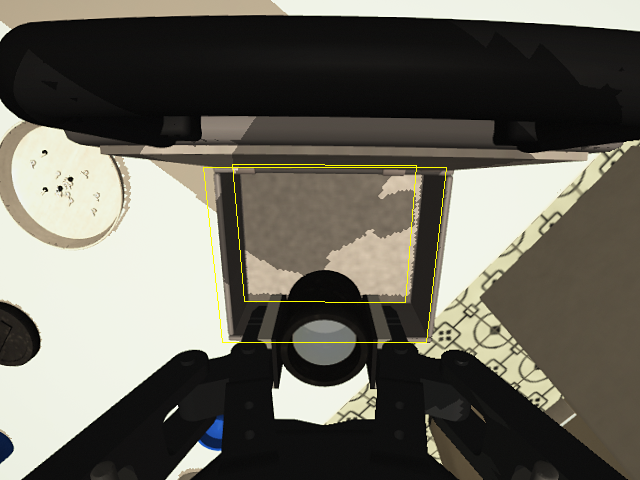

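View pics/s4.png

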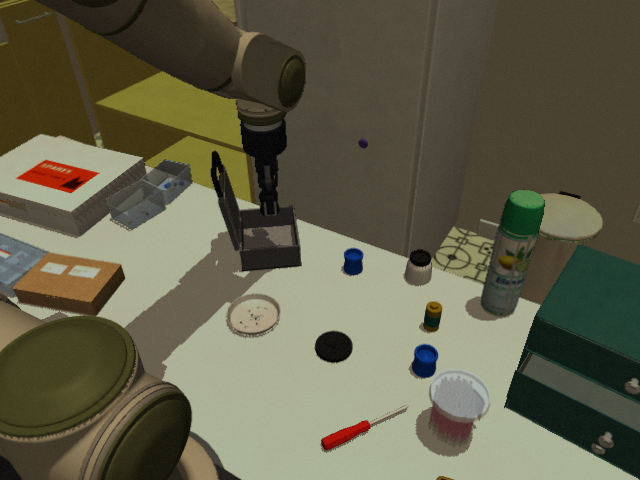

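Emit:
step_arm([
  [[-0.02,0.19,0],-0.0417],
  [[0,0,0],-0.0417],
  [[0,0,0],-0.0417],
  [[0,0,0],-0.0417],
  [[0,0,0],-0.0417],
])

```text
time_s: 5.7
eef_pos: [508.1, 144.9, 105.5]
ee_rot: [0.504, 0.496, 0.504, -0.496]
force: [0.5, -0.1, 0.2]
grip_width: 0.406
```

Emit:
step_arm([
  [[0,0,0],-0.0417],
  [[0,0,0],-0.0417],
  [[0,0,0],-0.0417],
  [[0,0,0],-0.0417],
  [[0,0,0],-0.0417],
])

```text
time_s: 6.2
eef_pos: [508.1, 144.9, 105.5]
ee_rot: [-0.317, -0.632, -0.317, 0.632]
force: [-0.4, 0.3, 0.1]
grip_width: 0.401
```

Emit:
step_arm([
  [[0,0,0],-0.0417],
  [[0,0,0],-0.0413],
  [[0,0,0],0],
  [[0,0,0],0],
])

```text
time_s: 6.6
eef_pos: [508.1, 145.2, 105.5]
ee_rot: [-0.235, -0.667, -0.235, 0.667]
force: [-0.4, 0.4, -1.0]
grip_width: 0.402
```

```bash
cat > chk.py <<'E'
import sys
from rig import ctrl,capture
from h import *
from lid import C,ex,ey
s=ctrl.sense();q=s["ee_rot"];M=R.from_quat([q[1],q[2],q[3],q[0]]).as_matrix()
print(s["time_s"],s["eef_pos"],s["grip_width"],np.degrees(np.arctan2(M[1,1],M[0,1])),s["force"],s["joints"].round(2))
for n in sys.argv[2:]:
    c=capture(n);K=cam(c);im=c["image"].copy()
    for z,x,y in((50,55,65),(4,51,61)):
        P=proj(K,[[*(C+a*x*ex[:2]+b*y*ey[:2]),z] for a,b in((-1,-1),(-1,1),(1,1),(1,-1))])
        if n=="wrist":cv2.polylines(im,[P.astype(np.int32)],True,(0,255,255),1)
    if n!="wrist":
        p=proj(K,[*C,60])[0].astype(int);a,b=max(0,p[0]-90),max(0,p[1]-80);im=cv2.resize(im[b:b+140,a:a+180],None,fx=4,fy=4,interpolation=cv2.INTER_CUBIC)
    cv2.imwrite(f"pics/{n}_{sys.argv[1]}.png",im)
E
python3 chk.py 5 wrist top
```

```text
6.7 [508.16246215 145.39934216 105.48491274] 0.40476534369637046 -51.17543333164325 [ 0.13912567 -0.62382812 -0.08245129] [0.06 0.47 1.66 0.   1.01 0.95]
```

View pics/wrist_5.png

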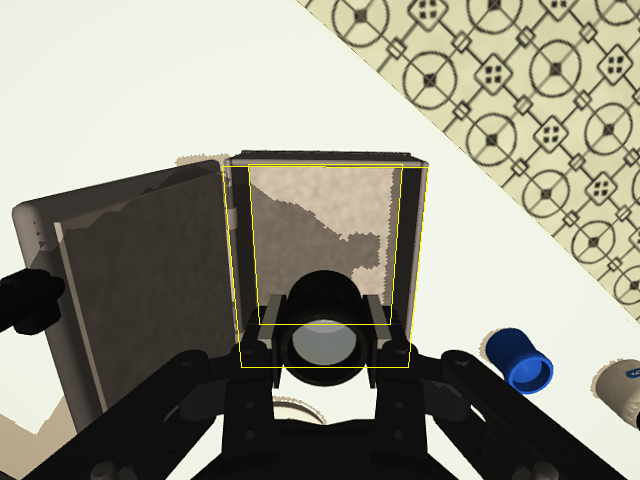

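View pics/top_5.png

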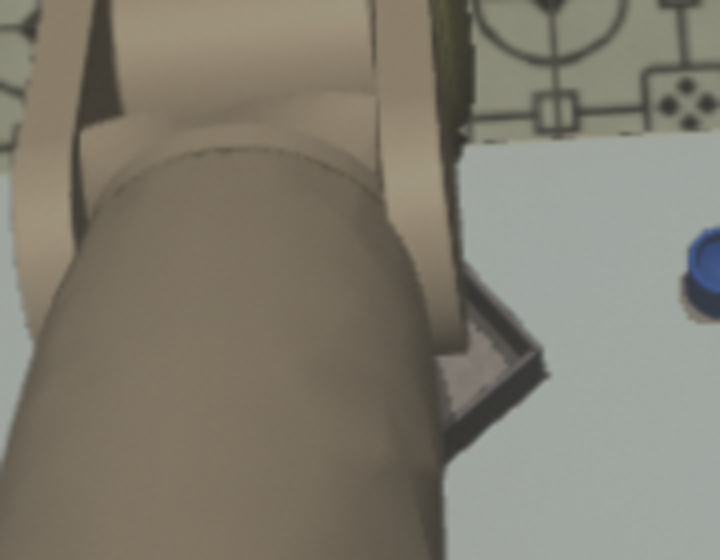

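Emit:
step_arm([
  [[0,0,-0.6],0],
  [[0,0,-0.6],0],
  [[0,0,-0.5],0],
  [[0,0,-0.3],0],
  [[0,0,0],0],
])

```text
time_s: 7.3
eef_pos: [507.5, 145.6, 24.3]
ee_rot: [-0.234, -0.666, -0.235, 0.668]
force: [-0.3, -0.2, -0.3]
grip_width: 0.404
```

Emit:
step_arm([
  [[0,0,-0.07],0],
  [[0,0,-0.06],0],
  [[0,0,0],0],
])

```text
time_s: 7.6
eef_pos: [508.4, 145.7, 20.7]
ee_rot: [0.234, 0.667, 0.234, -0.667]
force: [0.3, -0.9, -0.1]
grip_width: 0.404
```

```bash
python3 chk.py 6 wrist scene
```

```text
7.7 [508.3932401  145.68748275  20.69771633] 0.40402829188692513 -51.29711817789266 [ 0.04946266  0.50515573 -0.06922582] [0.06 0.6  1.71 0.   0.83 0.95]
```

View pics/wrist_6.png

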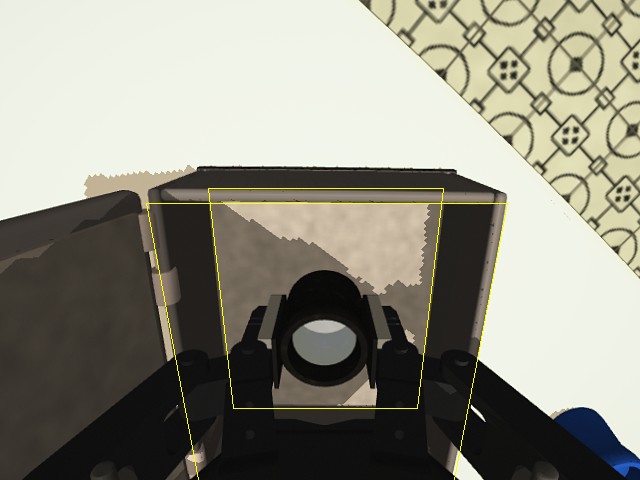

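Emit:
step_arm([
  [[0,0,-0.02],0],
  [[0,0,-0.01],0],
  [[0,0,0],0],
])

```text
time_s: 8.1
eef_pos: [508.4, 145.7, 20.0]
ee_rot: [0.234, 0.667, 0.234, -0.667]
force: [-3.5, -0.2, 9.5]
grip_width: 0.405
```

Emit:
step_arm([
  [[0,0,0],0],
  [[0,0,0],0],
  [[0,0,0],0],
  [[0,0,0],0],
], gripper=-0.12)

```text
time_s: 8.5
eef_pos: [508.3, 145.6, 19.1]
ee_rot: [0.234, 0.667, 0.234, -0.667]
force: [-0.5, -1.4, 1.1]
grip_width: 0.561
```

```bash
python3 chk.py 7 wrist
```

```text
8.6 [508.26663774 145.59554833  19.0919174 ] 0.5579721380820182 -51.30754907365884 [ 1.63362572 -0.40290132  0.69627418] [ 0.06  0.61  1.71 -0.    0.82  0.95]
```

View pics/wrist_7.png

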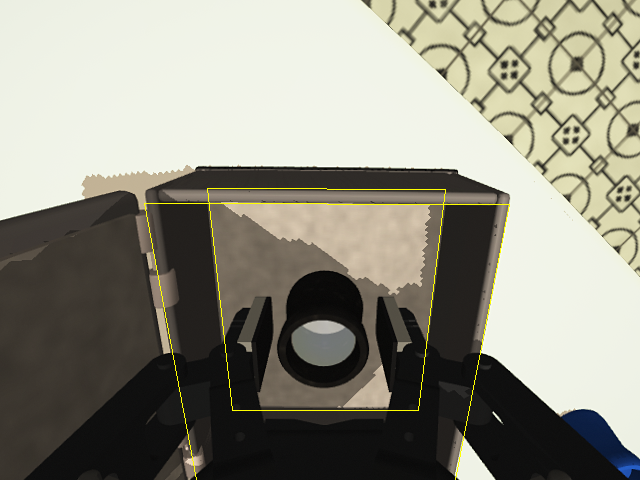

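Emit:
step_arm([
  [[0,0,0.3],0],
  [[0,0,0.6],0],
  [[0,0,0.9],0],
  [[0,0,0.9],0],
  [[0,0,0.9],0],
])

```text
time_s: 9.15
eef_pos: [507.8, 145.7, 165.4]
ee_rot: [0.234, 0.667, 0.234, -0.667]
force: [0.7, 0.2, 0.4]
grip_width: 0.562
```

Emit:
step_arm([
  [[0,0,0.9],0],
  [[0,0,0.9],0],
  [[0,0,0.5],0],
  [[0,0,0],0],
  [[0,0,0],0],
])

```text
time_s: 9.65
eef_pos: [507.8, 145.7, 255.0]
ee_rot: [-0.234, -0.667, -0.234, 0.667]
force: [0.0, 0.5, -0.4]
grip_width: 0.561
```

```bash
python3 chk.py 8 wrist scene
```

```text
9.75 [507.6059751  145.62915986 254.02978649] 0.5628263938893442 -51.30027901622724 [ 0.56368182 -0.64404944 -0.09003641] [0.06 0.31 1.47 0.   1.36 0.95]
```

View pics/wrist_8.png

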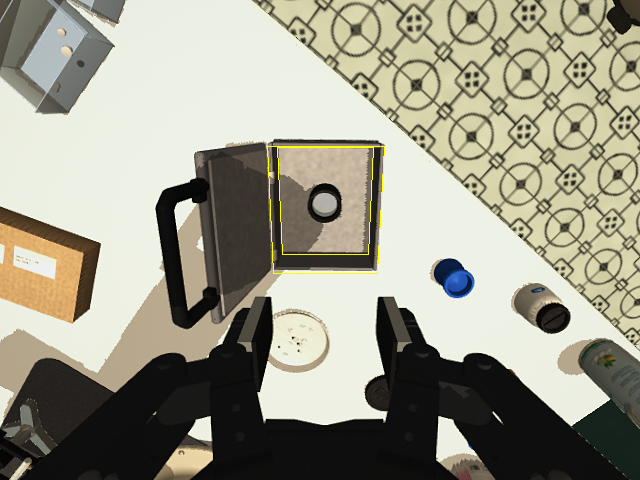

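View pics/scene_8.png

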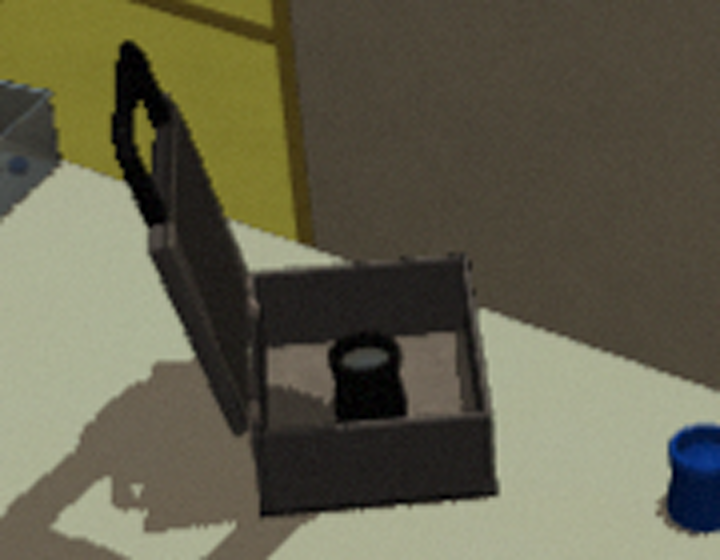

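The loupe stands in the case at scene-crop (366,380) with the lid open. The bar runs from about (166,203) to (182,320) in the wrist view. Next I'll fit its position.

```bash
python3 - <<'E'
from h import *
from lid import *
from rig import capture
W=capture("wrist");K=cam(W);im=W["image"]
crop(im,140,160,290,340,4,"pics/w8c.png")
for th in(1.65,1.7,1.75,1.8):print(th,proj(K,[bar(th,-36),bar(th,0),bar(th,36)]).round(1).tolist())
E
```

```text
1.65 [[201.2, 218.6], [208.1, 276.5], [214.5, 328.1]]
1.7 [[189.1, 218.1], [196.6, 275.8], [203.6, 327.1]]
1.75 [[177.5, 217.5], [185.5, 274.8], [193.1, 325.8]]
1.8 [[166.5, 216.8], [175.0, 273.6], [183.1, 324.3]]
```

View pics/w8c.png

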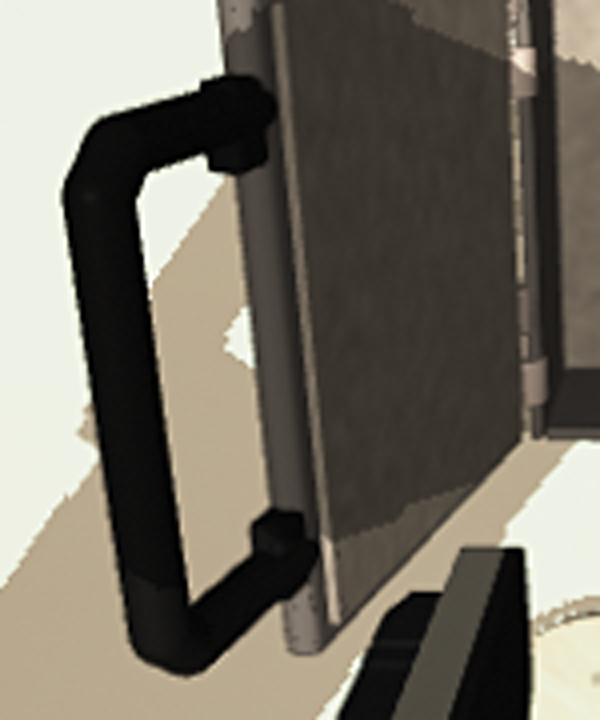

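```bash
python3 - <<'E'
from h import *
from lid import *
from rig import capture
W=capture("wrist");Ks=[cam(W),cam(S),cam(T)]
obs={"far":[(165,197),(215,153.4),(198.3,240)],"near":[(180,320),(213,181.5),(230,281)]}
res={}
for n,o in obs.items():
  for use in([0,1,2],[0,1],[0,2],[1,2]):
    f=lambda P:np.concatenate([proj(Ks[i],P)[0]-o[i] for i in use])
    r=least_squares(f,[450,210,195]);print(n,use,r.x.round(1),r.fun.round(1))
    if use==[0,1,2]:res[n]=r.x
m=(res["far"]+res["near"])/2;d=res["far"]-res["near"]
print("mid",m,"len",np.linalg.norm(d),"dir",d@ey,d@ex,d[2]);v=m-H
print("rel hinge x,y,z",v@ex,v@ey,v[2])
E
```

```text
far [0, 1, 2] [487.9 242.9 195.3] [ 3.4  0.8 -4.3 -2.7 -6.   1.8]
far [0, 1] [486.7 244.4 193.3] [ 1.7  0.  -5.2 -1.7]
far [0, 2] [489.2 242.5 199.8] [ 1.8  1.1 -6.4  0.1]
far [1, 2] [491.1 235.1 190.6] [ 0.7 -0.2 -0.4  0.5]
near [0, 1, 2] [419.  193.7 188. ] [ 4.8  0.9 -5.4 -2.  -6.3  2. ]
near [0, 1] [418.3 195.2 187.5] [ 2.5 -0.  -6.4 -1.8]
near [0, 2] [419.4 194.7 189.7] [ 2.8  1.2 -7.1  1.5]
near [1, 2] [422.1 184.5 185.3] [ 0.2 -0.1 -0.2  0.2]
mid [453.44502183 218.32078412 191.61021699] len 84.95204543665614 dir -84.51360178994477 -4.589272442406887 7.296554996140173
rel hinge x,y,z 36.22229844462331 -5.462729253109202 141.610216985107
```

```bash
python3 - <<'E'
from h import *
from rig import capture
s=capture("scene")["image"];t=capture("top")["image"]
a=cv2.imread("pics/scene0.png");b=cv2.imread("pics/top0.png")
k=5
z=lambda im,x,y:cv2.resize(im[y:y+60,x:x+80],None,fx=k,fy=k,interpolation=cv2.INTER_CUBIC)
cv2.imwrite("pics/cmp.png",np.vstack([np.hstack([z(a,190,145),z(s,190,145)]),np.hstack([z(b,185,230),z(t,185,230)])]))
E
```

```text
(no output)
```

View pics/cmp.png

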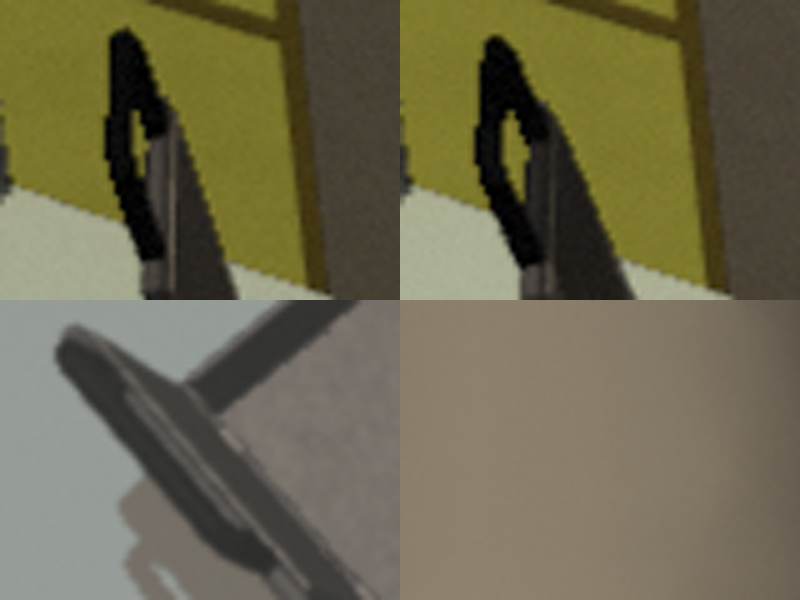

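```bash
python3 - <<'E'
from h import *
from lid import *
from rig import capture
W=capture("wrist");Ks=[cam(W),cam(S)]
obs={"far":[(165,198),(209,154)],"near":[(180,318),(207.2,178.5)]}
res={}
for n,o in obs.items():
    f=lambda P:np.concatenate([proj(Ks[i],P)[0]-o[i] for i in(0,1)])
    r=least_squares(f,[450,210,195]);print(n,r.x.round(1),r.fun.round(1));res[n]=r.x
m=(res["far"]+res["near"])/2;d=res["far"]-res["near"];v=m-H
print("mid",m,"d",d@ey,d@ex,d[2],"rel",v@ex,v@ey,v[2], "th", np.arctan2(v[2],-(v@ex)))
# joint fit lid angle + hinge shift
def f(p):
    o=p[1]*ex+p[2]*ey
    r=[]
    for n,sg in(("far",-p[3]),("near",p[3])):
        for i in(0,1): r+=list(proj(Ks[i],bar(p[0],sg)+o)[0]-obs[n][i])
    return np.r_[r,(p[0]-1.78)/.03,p[1]/2]
r=least_squares(f,[1.75,0,0,40]);print(r.x,r.fun.round(1),bar(r.x[0])+r.x[1]*ex+r.x[2]*ey)
print(ctrl.sense()["eef_pos"])
E
```

```text
far [484.1 245.7 189.8] [ 0.1  0.  -0.4 -0.1]
near [419.8 197.1 189. ] [ 0.4 -0.  -1.  -0.3]
mid [451.91872981 221.41880686 189.39753396] d -80.53084486072505 -2.285320216787305 0.8785226594290236 rel 39.59457044166378 -6.207775419608019 139.39753396224137 th 1.8475480075443576
[ 1.82095765 -2.15225323 -7.25995593 39.48140286] [-1.7  0.5 -0.6 -1.5  1.6  0.4  0.2 -2.7  1.4 -1.1] [453.51036925 221.1144809  192.40288861]
[508.18811699 145.64991784 255.07462559]
```

Emit:
step_arm([
  [[-0.45,0.61,0],0],
  [[-0.45,0.61,0],0],
  [[-0.45,0.61,0],0],
  [[0,0,-0.3],0],
  [[0,0,0],0],
])

```text
time_s: 10.9
eef_pos: [453.6, 218.8, 241.8]
ee_rot: [-0.235, -0.666, -0.235, 0.668]
force: [0.1, 0.9, -0.1]
grip_width: 0.562
```

Emit:
step_arm([
  [[0,0,-0.3],0],
  [[0,0,0],0],
  [[0,0,0],0],
])

```text
time_s: 11.2
eef_pos: [454.5, 218.3, 230.8]
ee_rot: [-0.234, -0.667, -0.234, 0.668]
force: [-0.0, -0.9, 0.4]
grip_width: 0.561
```

```bash
python3 chk.py 9 wrist scene
```

```text
11.3 [454.54759071 218.53050108 231.27339074] 0.5613934878997854 -51.339784479122436 [-0.35079408 -0.30420019 -0.63648895] [ 0.22  0.28  1.58 -0.    1.29  1.11]
```

View pics/wrist_9.png

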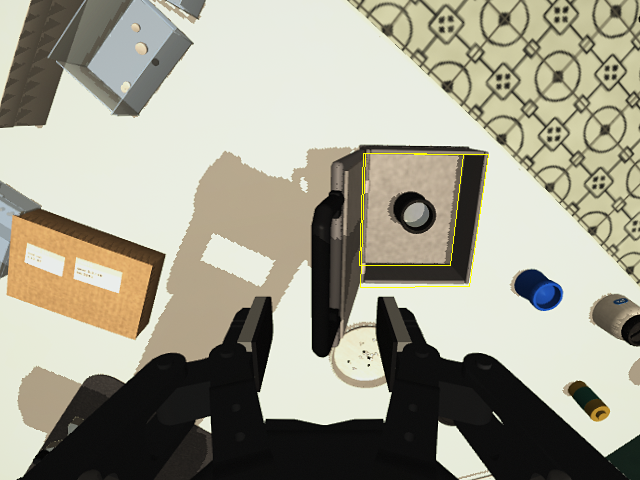

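View pics/scene_9.png

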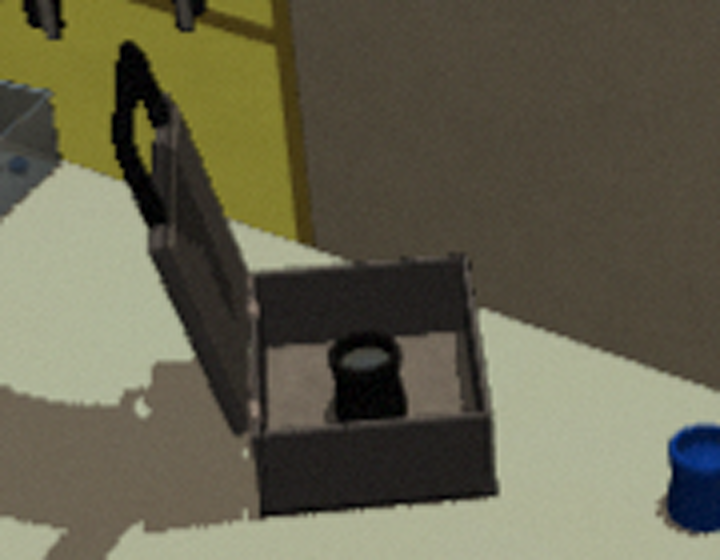

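The bar sits centred between the fingers at wrist (322,280), so I'll descend onto it.

Emit:
step_arm([
  [[0,0,-0.4],0],
  [[0,0,-0.4],0],
  [[0,0,-0.37],0],
  [[0,0,0],0],
  [[0,0,0],0],
])

```text
time_s: 11.9
eef_pos: [454.4, 218.9, 184.9]
ee_rot: [0.234, 0.667, 0.234, -0.667]
force: [-0.2, -0.2, -0.1]
grip_width: 0.559
```

```bash
python3 chk.py 10 wrist scene
```

```text
12.0 [454.64716714 218.93138448 185.27872479] 0.5599828322128431 -51.302510544507555 [-0.85778457 -0.72628799 -0.78381063] [ 0.22  0.32  1.64 -0.    1.18  1.11]
```

View pics/wrist_10.png

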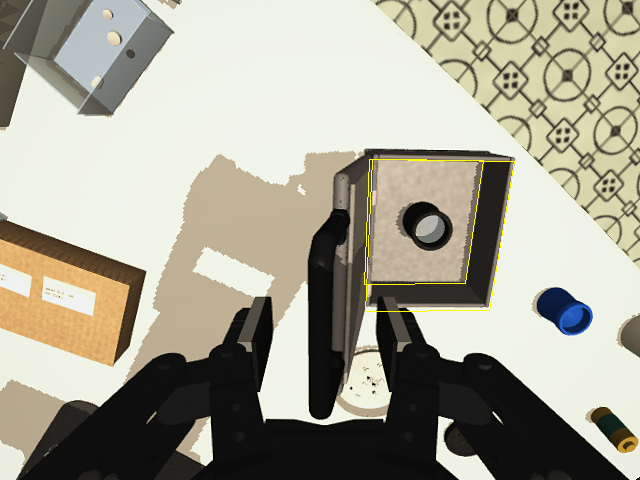

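View pics/scene_10.png

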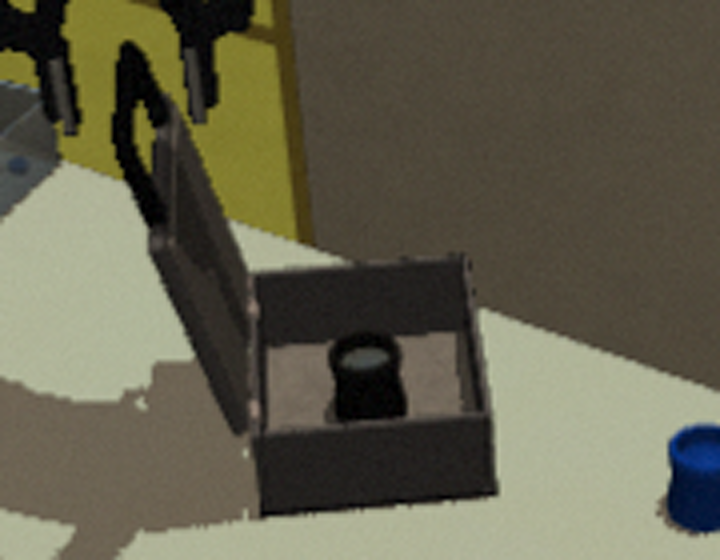

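Emit:
step_arm([
  [[0,0,0],0],
  [[0,0,0],0],
  [[0,0,0],0],
  [[0,0,0],0],
  [[0,0,0],0],
], gripper=1, force=25)

```text
time_s: 12.6
eef_pos: [454.2, 218.9, 184.5]
ee_rot: [0.234, 0.667, 0.234, -0.667]
force: [-0.4, -0.0, 3.1]
grip_width: 0.106
```

Emit:
step_arm([
  [[0,0,0],0],
  [[0,0,0],0],
  [[0,0,0],0],
])

```text
time_s: 12.9
eef_pos: [454.2, 218.9, 184.5]
ee_rot: [0.234, 0.667, 0.234, -0.667]
force: [-1.6, 0.0, 4.2]
grip_width: 0.105
```

```bash
python3 chk.py 11 wrist scene
```

```text
13.0 [454.23190628 218.87792956 184.44284371] 0.10377210086297675 -51.30478313412412 [-2.37875078  0.80422456  4.78623861] [0.22 0.32 1.64 0.   1.18 1.11]
```

View pics/wrist_11.png

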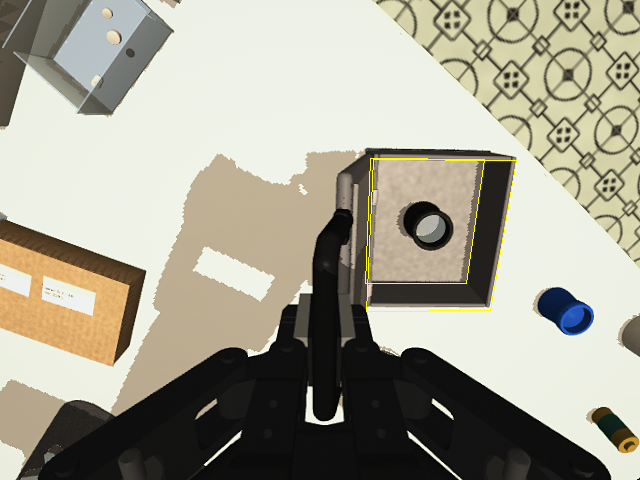

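View pics/scene_11.png

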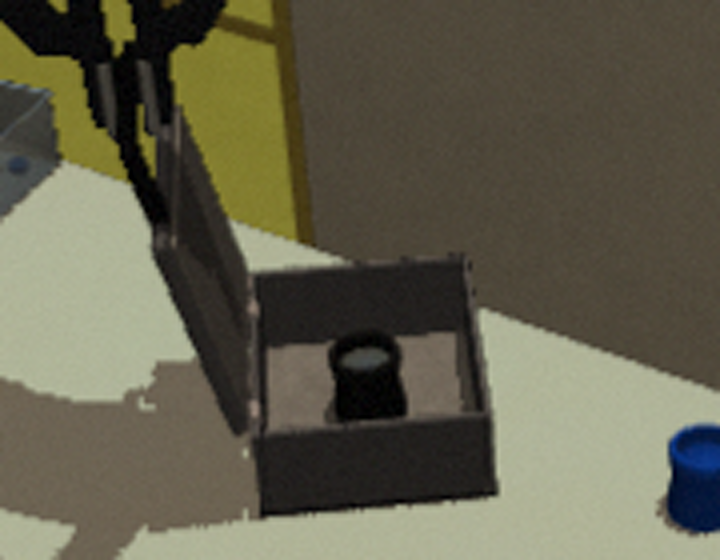

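```bash
python3 - <<'E'
import numpy as np
from lid import ex
th=np.linspace(1.78,0,41);a=th+.027
x=-148.05*np.cos(a);z=148.05*np.sin(a)
for i in range(40):
    dx=x[i+1]-x[i];print(i+1,round(th[i+1],3),[round(float(dx*ex[0]/40),3),round(float(dx*ex[1]/40),3),round(float((z[i+1]-z[i])/40),3)], (np.array([454.2,218.9])+(x[i+1]-x[0])*ex[:2]).round(1),round(184.4+z[i+1]-z[0],1))
E
```

```text
1 1.736 [0.101, -0.126, 0.035] [458.2 213.9] 185.8
2 1.691 [0.101, -0.127, 0.028] [462.3 208.8] 186.9
3 1.646 [0.102, -0.128, 0.021] [466.4 203.7] 187.7
4 1.602 [0.103, -0.128, 0.013] [470.5 198.6] 188.3
5 1.558 [0.103, -0.128, 0.006] [474.6 193.4] 188.5
6 1.513 [0.103, -0.129, -0.001] [478.7 188.3] 188.4
7 1.469 [0.103, -0.128, -0.009] [482.8 183.2] 188.1
8 1.424 [0.102, -0.128, -0.016] [486.9 178. ] 187.4
9 1.38 [0.102, -0.127, -0.023] [491. 173.] 186.5
10 1.335 [0.101, -0.126, -0.031] [495.  167.9] 185.3
11 1.29 [0.1, -0.125, -0.038] [499.  162.9] 183.8
12 1.246 [0.099, -0.124, -0.045] [503.  157.9] 182.0
13 1.202 [0.098, -0.122, -0.052] [506.9 153.1] 179.9
14 1.157 [0.096, -0.12, -0.059] [510.8 148.3] 177.6
15 1.112 [0.094, -0.118, -0.066] [514.5 143.5] 175.0
16 1.068 [0.093, -0.116, -0.072] [518.2 138.9] 172.1
17 1.024 [0.09, -0.113, -0.079] [521.9 134.4] 168.9
18 0.979 [0.088, -0.11, -0.085] [525.4 130. ] 165.5
19 0.935 [0.086, -0.107, -0.091] [528.8 125.7] 161.9
20 0.89 [0.083, -0.104, -0.097] [532.1 121.6] 158.0
21 0.846 [0.08, -0.1, -0.103] [535.4 117.6] 153.9
22 0.801 [0.07
[... 275 characters left out ...]
0.133] [551.9  96.8] 124.7
28 0.534 [0.057, -0.071, -0.137] [554.2  94. ] 119.2
29 0.49 [0.053, -0.066, -0.141] [556.3  91.4] 113.6
30 0.445 [0.049, -0.061, -0.145] [558.3  88.9] 107.8
31 0.401 [0.045, -0.056, -0.148] [560.1  86.7] 101.8
32 0.356 [0.041, -0.051, -0.151] [561.7  84.7] 95.8
33 0.312 [0.036, -0.045, -0.154] [563.1  82.8] 89.6
34 0.267 [0.032, -0.04, -0.157] [564.4  81.3] 83.4
35 0.223 [0.028, -0.035, -0.159] [565.5  79.9] 77.0
36 0.178 [0.023, -0.029, -0.16] [566.5  78.7] 70.6
37 0.134 [0.019, -0.023, -0.162] [567.2  77.8] 64.1
38 0.089 [0.014, -0.018, -0.163] [567.8  77.1] 57.6
39 0.045 [0.01, -0.012, -0.164] [568.2  76.6] 51.0
40 0.0 [0.005, -0.006, -0.164] [568.4  76.3] 44.5
```

Emit:
step_arm([
  [[0.101,-0.126,0.035],0],
  [[0.101,-0.127,0.028],0],
  [[0.102,-0.128,0.021],0],
  [[0.103,-0.128,0.013],0],
  [[0.103,-0.128,0.006],0],
])

```text
time_s: 13.7
eef_pos: [474.7, 192.8, 188.2]
ee_rot: [-0.234, -0.667, -0.234, 0.668]
force: [-2.3, -1.2, -2.5]
grip_width: 0.108
```

Emit:
step_arm([
  [[0.103,-0.129,-0.001],0],
  [[0.103,-0.128,-0.009],0],
  [[0.102,-0.128,-0.016],0],
  [[0.102,-0.127,-0.023],0],
  [[0.101,-0.126,-0.031],0],
])

```text
time_s: 14.2
eef_pos: [495.1, 167.3, 184.9]
ee_rot: [-0.234, -0.667, -0.234, 0.668]
force: [-4.9, -2.0, 0.4]
grip_width: 0.106
```

```bash
python3 chk.py 12 scene wrist
```

```text
14.3 [495.2728549  167.05219348 184.83992526] 0.10618337716386872 -51.34643116969855 [-4.51092682 -2.02791862  1.15496439] [ 0.1   0.36  1.59 -0.    1.19  1.  ]
```

View pics/scene_12.png

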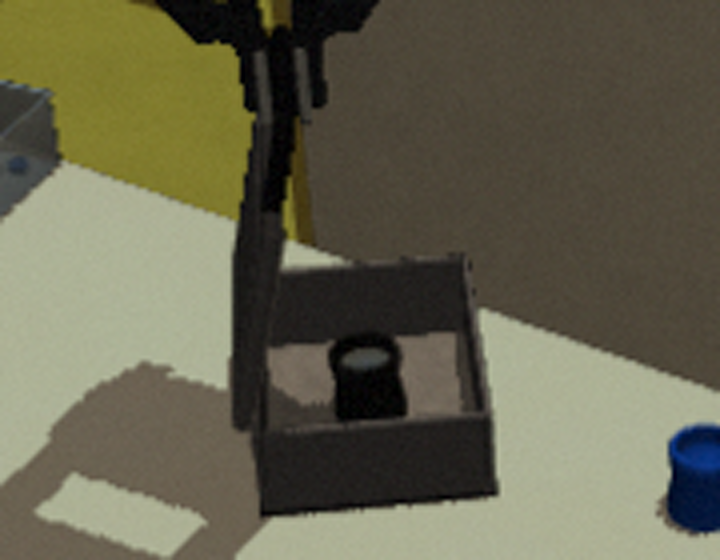

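View pics/wrist_12.png

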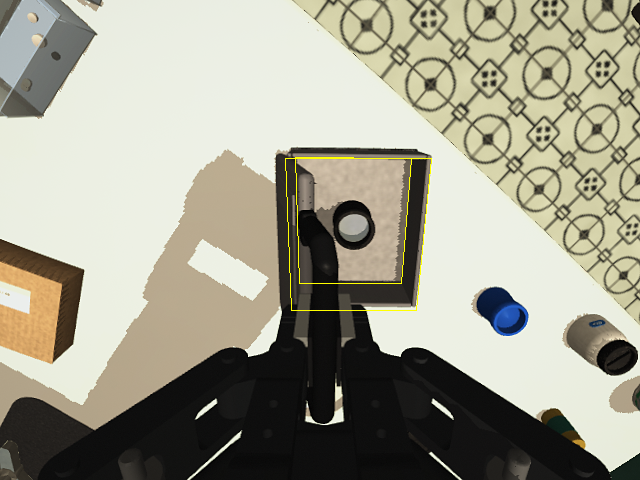

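The lid follows in the grip and is now tipped forward; scene-crop (275,200) shows it just past vertical. I'll carry on along the arc.

Emit:
step_arm([
  [[0.1,-0.125,-0.038],0],
  [[0.099,-0.124,-0.045],0],
  [[0.098,-0.122,-0.052],0],
  [[0.096,-0.12,-0.059],0],
  [[0.094,-0.118,-0.066],0],
])

```text
time_s: 14.9
eef_pos: [514.5, 143.3, 174.8]
ee_rot: [-0.234, -0.667, -0.234, 0.667]
force: [-3.8, -3.6, 3.9]
grip_width: 0.105
```

Emit:
step_arm([
  [[0.093,-0.116,-0.072],0],
  [[0.09,-0.113,-0.079],0],
  [[0.088,-0.11,-0.085],0],
  [[0.086,-0.107,-0.091],0],
  [[0.083,-0.104,-0.097],0],
])

```text
time_s: 15.4
eef_pos: [532.1, 121.3, 157.8]
ee_rot: [-0.235, -0.667, -0.234, 0.667]
force: [-4.4, -2.6, 1.8]
grip_width: 0.107
```

```bash
python3 chk.py 13 scene
```

```text
15.5 [532.27607428 121.06067827 157.56618374] 0.11052670310993401 -51.32525354768341 [-4.09475796 -3.49143788  0.80450397] [ 0.01  0.44  1.55 -0.    1.15  0.91]
```

View pics/scene_13.png

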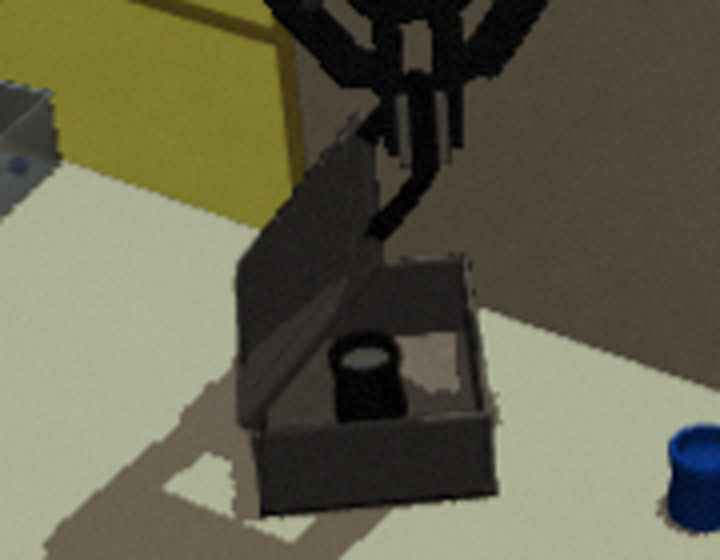

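The lid is about half closed with the grip secure and the loupe still standing.

Emit:
step_arm([
  [[0.08,-0.1,-0.103],0],
  [[0.077,-0.097,-0.109],0],
  [[0.074,-0.093,-0.114],0],
  [[0.071,-0.089,-0.119],0],
  [[0.068,-0.084,-0.124],0],
])

```text
time_s: 16.05
eef_pos: [546.8, 102.9, 135.2]
ee_rot: [-0.235, -0.667, -0.234, 0.667]
force: [-5.3, -2.9, -0.4]
grip_width: 0.105
```

Emit:
step_arm([
  [[0.064,-0.08,-0.129],0],
  [[0.06,-0.076,-0.133],0],
  [[0.057,-0.071,-0.137],0],
  [[0.053,-0.066,-0.141],0],
  [[0.049,-0.061,-0.145],0],
])

```text
time_s: 16.55
eef_pos: [558.0, 88.6, 107.7]
ee_rot: [-0.235, -0.667, -0.234, 0.667]
force: [-4.5, -5.2, 1.4]
grip_width: 0.107
```

```bash
python3 chk.py 14 scene wrist
```

```text
16.65 [558.13200183  88.38833277 107.2819909 ] 0.10758588564779668 -51.306149290379444 [-3.9010741  -5.60557223  0.57811655] [-0.05  0.54  1.54 -0.    1.06  0.85]
```

View pics/scene_14.png

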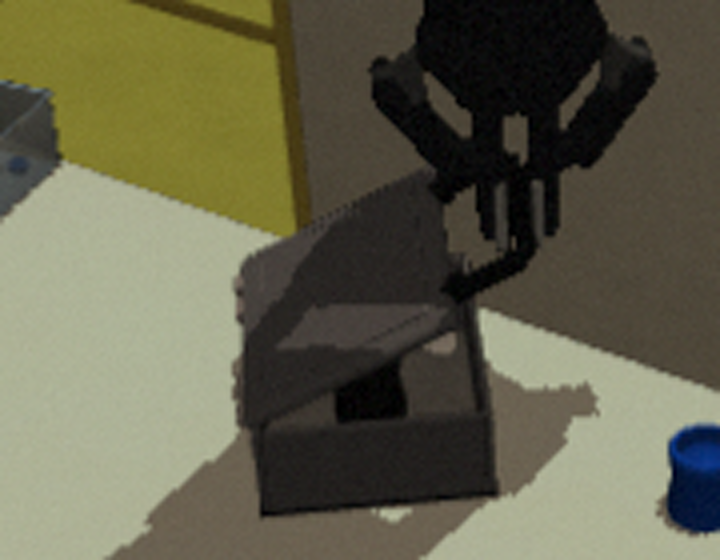

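View pics/wrist_14.png

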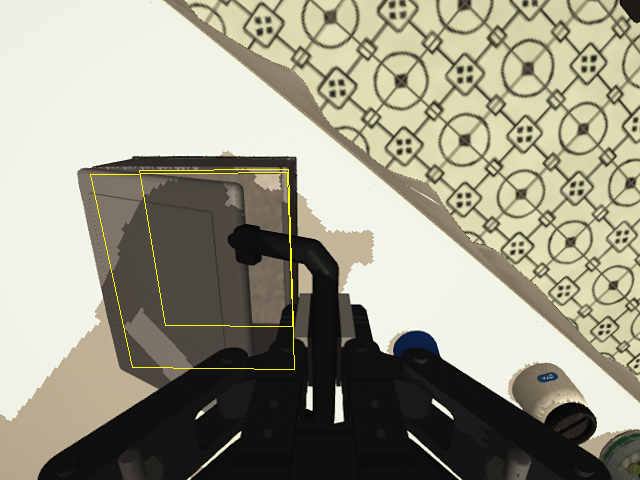

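Emit:
step_arm([
  [[0.045,-0.056,-0.148],0],
  [[0.041,-0.051,-0.151],0],
  [[0.036,-0.045,-0.154],0],
  [[0.032,-0.04,-0.157],0],
  [[0.028,-0.035,-0.159],0],
])

```text
time_s: 17.25
eef_pos: [565.5, 79.1, 77.0]
ee_rot: [-0.235, -0.667, -0.234, 0.667]
force: [-4.1, -8.2, 2.0]
grip_width: 0.106
```

Emit:
step_arm([
  [[0.023,-0.029,-0.16],0],
  [[0.019,-0.023,-0.162],0],
  [[0.014,-0.018,-0.12],0],
  [[0,0,0],0],
])

```text
time_s: 17.65
eef_pos: [567.9, 76.1, 59.0]
ee_rot: [-0.235, -0.667, -0.234, 0.667]
force: [-2.7, -9.8, 0.7]
grip_width: 0.106
```

```bash
python3 chk.py 15 scene wrist
```

```text
17.75 [567.85852137  76.11420892  59.35310521] 0.10256552700363626 -51.293538894889736 [-3.76975082 -9.59629341  0.83737632] [-0.07  0.62  1.55 -0.    0.97  0.83]
```

View pics/scene_15.png

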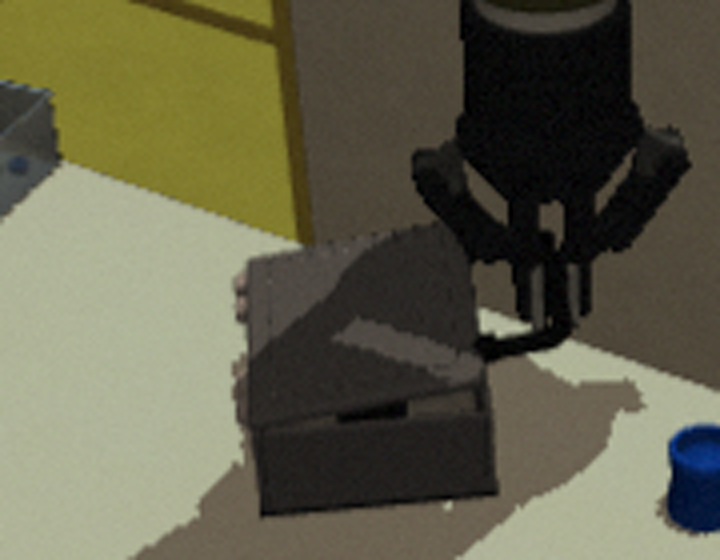

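Emit:
step_arm([
  [[0.01,-0.01,-0.08],0],
  [[0.01,-0.01,-0.08],0],
  [[0,0,-0.06],0],
  [[0,0,0],0],
])

```text
time_s: 18.25
eef_pos: [568.6, 75.2, 50.4]
ee_rot: [-0.235, -0.667, -0.234, 0.667]
force: [-3.8, -9.7, 0.6]
grip_width: 0.107
```

Emit:
step_arm([
  [[0,0,-0.06],0],
  [[0,0,-0.04],0],
  [[0,0,0],0],
])

```text
time_s: 18.55
eef_pos: [568.8, 75.0, 46.6]
ee_rot: [-0.235, -0.667, -0.234, 0.667]
force: [-3.0, -11.1, 1.0]
grip_width: 0.106
```

```bash
python3 chk.py 16 scene wrist
```

```text
18.65 [568.75636497  74.99103988  46.65342309] 0.10696252793855232 -51.29474910655241 [-2.7537761  -9.49433361 -0.48879741] [-0.07  0.64  1.55 -0.    0.95  0.82]
```

View pics/scene_16.png

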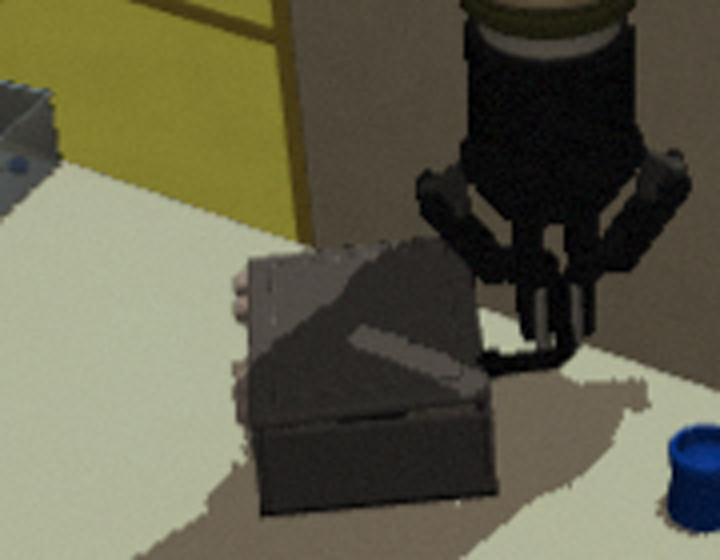

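Emit:
step_arm([
  [[0,0,-0.05],0],
  [[0,0,-0.04],0],
  [[0,0,0],0],
])

```text
time_s: 19.05
eef_pos: [568.9, 74.8, 43.0]
ee_rot: [0.235, 0.667, 0.233, -0.667]
force: [-3.3, -11.7, 0.4]
grip_width: 0.108
```

Emit:
step_arm([
  [[0,0,-0.04],0],
  [[0,0,-0.04],0],
  [[0,0,0],0],
])

```text
time_s: 19.35
eef_pos: [569.0, 74.7, 39.8]
ee_rot: [0.235, 0.667, 0.233, -0.667]
force: [-2.6, -12.6, 0.2]
grip_width: 0.105
```

```bash
python3 chk.py 17 scene wrist
```

```text
19.45 [569.0134236   74.74355286  39.96592878] 0.1004098107712333 -51.295310448797245 [ -2.85338225 -13.42819237   0.36091379] [-0.07  0.65  1.56 -0.    0.93  0.82]
```

View pics/scene_17.png

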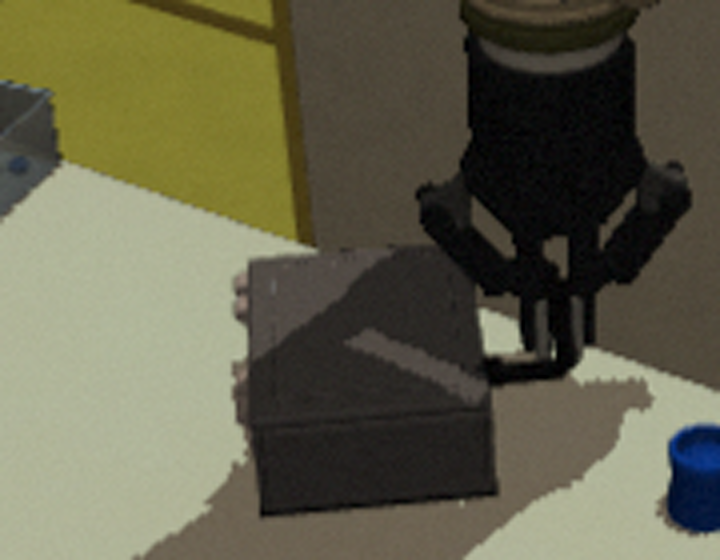

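View pics/wrist_17.png

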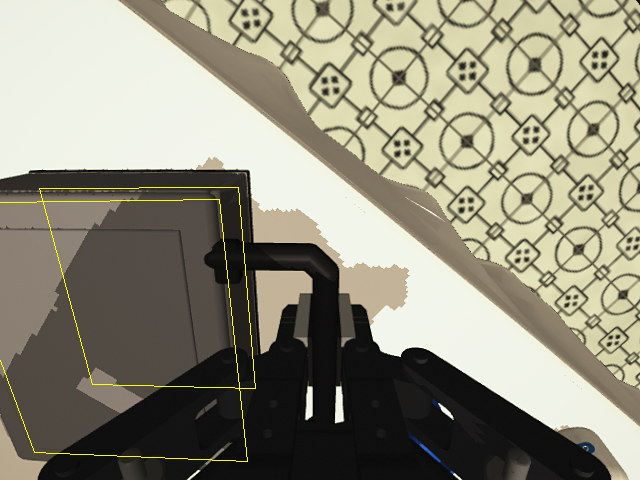

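Emit:
step_arm([
  [[0,0,-0.04],0],
  [[0,0,0],0],
  [[0,0,0],0],
])

```text
time_s: 19.85
eef_pos: [569.1, 74.7, 39.3]
ee_rot: [0.235, 0.667, 0.233, -0.667]
force: [-6.7, -13.0, 9.0]
grip_width: 0.11
```

Emit:
step_arm([
  [[0,0,-0.03],0],
  [[0,0,0],0],
  [[0,0,0],0],
])

```text
time_s: 20.15
eef_pos: [569.2, 74.8, 39.1]
ee_rot: [0.236, 0.667, 0.233, -0.667]
force: [-10.1, -13.1, 18.3]
grip_width: 0.108
```

```bash
python3 chk.py 18 scene
```

```text
20.25 [569.18711189  74.76950847  39.02608363] 0.10399693661664886 -51.27866599785275 [-11.44115594 -12.79151549  17.40509278] [-0.07  0.65  1.56 -0.    0.93  0.82]
```

View pics/scene_18.png

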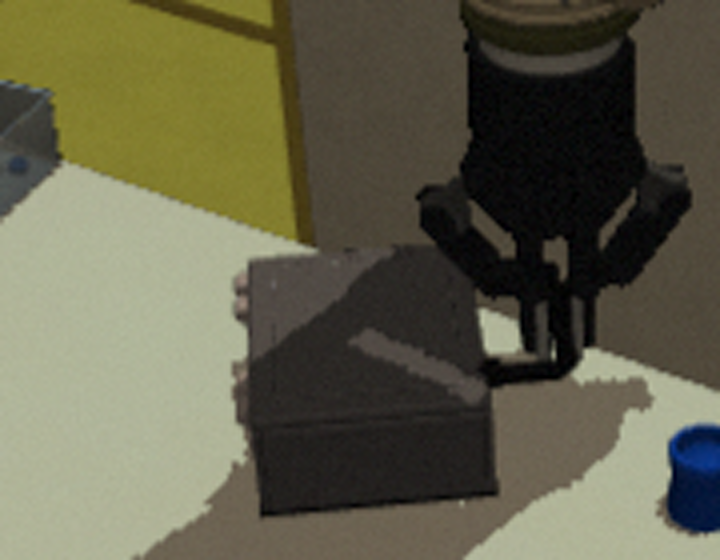

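The lid is seated: fz has risen to 17 N with no further travel. I'll release with a small opening and retreat straight up.

Emit:
step_arm([
  [[0,0,0.03],0],
  [[0,0,0],0],
  [[0,0,0],0],
  [[0,0,0],0],
], gripper=0.45)

```text
time_s: 20.7
eef_pos: [568.6, 76.5, 37.9]
ee_rot: [0.234, 0.667, 0.234, -0.667]
force: [0.1, 0.3, -0.2]
grip_width: 0.277
```

```bash
python3 chk.py 19 scene wrist
```

```text
20.8 [568.56038956  76.32502817  37.90573461] 0.2768825042620736 -51.28815987886216 [-0.36778374  0.07378092  0.35955252] [-0.07  0.65  1.56  0.    0.93  0.82]
```

View pics/wrist_19.png

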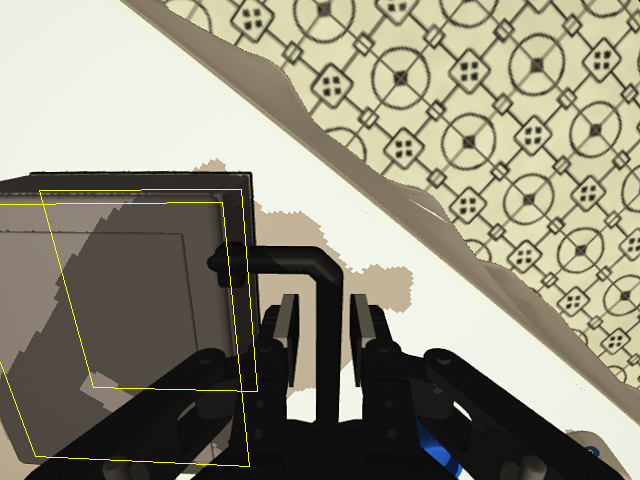

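Emit:
step_arm([
  [[0,0,0.15],0],
  [[0,0,0.25],0],
  [[0,0,0.4],0],
  [[0,0,0.6],0],
  [[0,0,0.8],0],
])

```text
time_s: 21.4
eef_pos: [568.1, 76.1, 127.0]
ee_rot: [-0.234, -0.667, -0.234, 0.668]
force: [0.7, -0.8, -0.0]
grip_width: 0.275
```

Emit:
step_arm([
  [[0,0,0.8],0],
  [[0,0,0.8],0],
  [[0,0,0.5],0],
  [[0,0,0],0],
])

```text
time_s: 21.8
eef_pos: [569.6, 76.1, 213.9]
ee_rot: [0.235, 0.669, 0.233, -0.665]
force: [-0.6, -1.0, 0.0]
grip_width: 0.275
```

```bash
python3 chk.py 20 scene wrist
```

```text
21.9 [568.31515412  76.15673872 210.07802922] 0.27248123269431285 -51.30186549584156 [-0.4336904  -0.34099481 -0.18680074] [-0.07  0.44  1.4   0.    1.3   0.82]
```

View pics/scene_20.png

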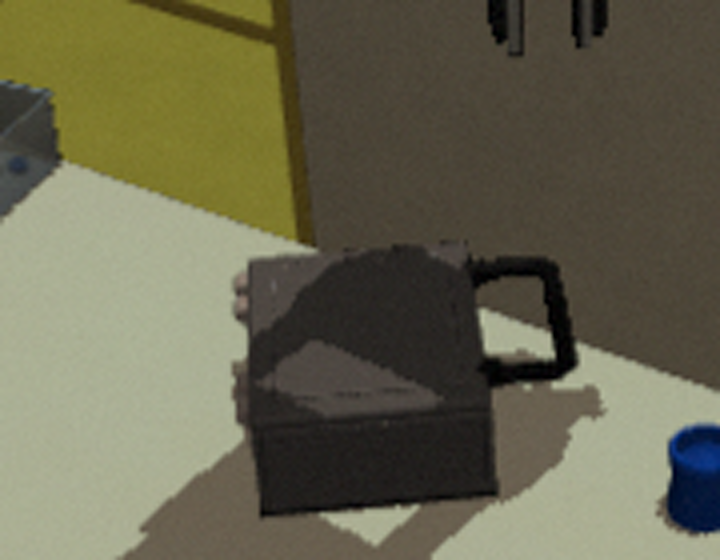

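View pics/wrist_20.png

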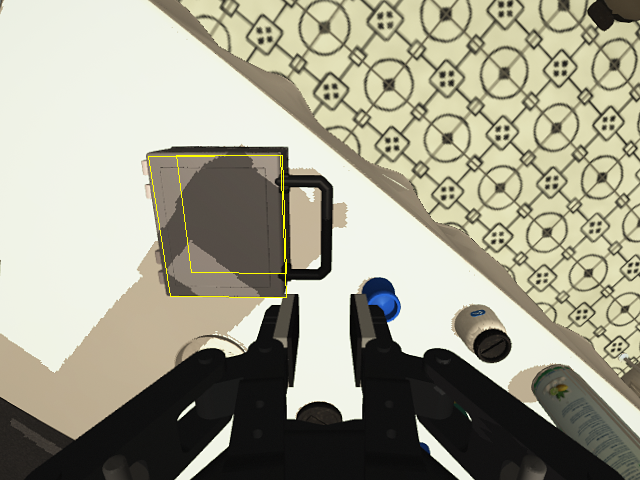

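```bash
python3 - <<'E'
from rig import capture,ctrl,ticket
import cv2,numpy as np
a=cv2.imread("pics/scene0.png");b=capture("scene")["image"]
print(np.abs(a[240:340,395:450].astype(int)-b[240:340,395:450]).mean(),ctrl.sense()["time_s"])
print(ticket.finish_job())
E
```

```text
4.445090909090909 22.05
the job is handed in; nothing more can be done
None
```

I put the black loupe upright on the case floor and closed the lid by its handle along its arc. I then released it and backed off 170 mm up. The job was handed in at about 22 s; no verdict is reported.

**Last checks:**
- **Lid:** the last pictures show it flush with no visible gap. Before I let go, it was seated with about 17 N of upward force and no further travel.
- **Loupe:** I could not see it once the lid was shut. It was standing when last in view, with the lid about 0.45 rad open.
- **Bystanders:** the jar looks in place in the last wrist picture. For the cartridge and jar I compared only their region of the scene picture with the start. The mean difference was about 4 grey levels; I did not measure their positions again.

**What disagreed:**
- The cameras differed by 3 to 6 mm on where the loupe and case stood.
- The lid leaned a little further back than at the start, about 1.8 rad instead of about 1.74. It was probably nudged while I was placing the loupe, so I measured the bar again before gripping it.
- A sideways force of 10 to 13 N built up on the tool near the end of the closing. It went away when I released the bar.

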